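Change the spent syringe in a two-channel syringe pump

TASK

One of the two syringes in the syringe pump is spent: its plunger is pushed fully in. Lift it out and lay it in the steel tray, then put the filled syringe from the worktop in its place, drawing that channel's pusher block back first if it stands where the plunger must go, with its finger flange fully down in the flange slot, its barrel in the cradle and its plunger towards the pusher block. Finally slide that channel's pusher block up until it just touches the end of the plunger, without pushing the plunger in, and leave the other channel and the things around as they are.

Things in the scene. Friction and masses are not known exactly. Their poses are not given: they have to be found in the camera images.
- pump: Two-channel syringe pump, white housing 196 x 250 mm, grey deck 61 mm high, fixed. Origin: centre of its underside; z up, x across the channels (panel on the -x side), y along them towards the pushers. Channels at x = -44 (1) and +44 mm (2). Along y each has a V cradle for the barrel (y -106 to -76, up to z 100 mm), a gap of 38 mm free down to z 70 mm for fingers, a flange holder, then the pusher.
- channel_1_seat (a point): Middle of the floor of channel 1's flange slot, z = 90 mm, pump y = -30 mm; axes as the pump's. Slot 5 mm long in y, 44 mm wide in x, between front and rear cheeks up to z = 106 mm with flared lips; 26 mm free between left and right cheeks for barrel and plunger. Holder 16 mm long in y. A seated syringe has its flange point here, lies level and parallel to the pump's y.
- channel_2_seat (a point): The same for channel 2.
- pusher_1 (a joint): Travel of channel 1's pusher block, m: 0 = fully back (face 97 mm to +y of channel_1_seat), 0.070 = fully forward; grows towards the syringe (pump's -y). May start in the way of the filled syringe. Slides with about 1.5 N, stays where it is left. Block 34 x 22 x 44 mm, its top at z = 113 mm, with a black ribbed grip tab on it: 20 mm wide in x, 18 mm long in y, up to z = 139 mm.
- pusher_2 (a joint): The same for channel 2.
- pusher_1_face (a point): Middle of the front (-y) face of channel 1's pusher block, at z = 100 mm, the height of a seated syringe's axis; axes as the pump's.
- pusher_2_face (a point): The same for channel 2.
- pusher_1_tab (a point): Point in channel 1's grip tab, at its middle in x and y, z = 130 mm (11.6 mm behind the face); grip it across x with the fingertips at z = 115 mm or higher.
- pusher_2_tab (a point): The same for channel 2.
- spent_syringe: Plastic 10 ml syringe, plunger fully in, level in one of the channels. Body y along it towards the plunger, z up, origin under the axis (axis at z = 10 mm). Barrel 16 mm across to y = 29, tip y = -54, finger flange at y = 30: 34 wide in x, 20 high, 2 mm thick; plunger end at y = 54 mm. Grasp across x at y = 4 mm, between cradle and flange holder; there 19 mm across. 24 g.
- other_syringe: A syringe of the same make in the other channel, part used (plunger 24 to 30 mm out). It stays where it is.
- filled_syringe: A syringe of the same make lying on the worktop, plunger drawn 42 mm out, so 150 mm long overall; same axes and origin as spent_syringe (+y towards the plunger). Barrel 16 mm across at the grasp (y = 4 mm).
- spent_syringe_flange (a point): Middle of the lower edge of the spent syringe's flange (body y = 30 mm, z = 0); axes as its body's.
- filled_syringe_flange (a point): The same on the filled syringe.
- spent_syringe_thumb (a point): Centre of the end face of the spent syringe's plunger.
- filled_syringe_thumb (a point): Centre of the end face of the filled syringe's plunger, 66 mm to +y of its flange.
- filled_syringe_plunger (a joint): How far the filled syringe's plunger is drawn out, m (0 = fully in). It moves under about 1 N.
- tray: Loose stainless instrument tray, 120 mm (x) x 180 mm (y), rim 16 mm high, floor 2 mm above the worktop; origin in the middle of its underside.
- filter_a: Syringe filter disc, 26 mm across, 14 mm high, a bystander; origin under its centre.
- filter_b: Another such filter disc, a bystander.
- beaker: Glass beaker 46 mm across, 58 mm high, a bystander; origin under its centre.
- bottle: Amber bottle with a black cap, 57 mm across, 111 mm high, behind the tray, a bystander; origin under its centre.
Not all that is in view belongs to the job. Leave any orange look-alike of the filled_syringe alone.

How it is judged:
On the way, in this order (a step that is already met when the one before it is completed fails the run):
1. the spent syringe has been lifted out of its channel (z of spent_syringe_flange in the frame of channel_1_seat above 0.025 m and z of spent_syringe_flange in the frame of channel_2_seat above 0.025 m), for 0.1 s.
2. the filled syringe is seated in the freed channel (((x of filled_syringe_flange in the frame of channel_1_seat between -0.003 and 0.003 m and y of filled_syringe_flange in the frame of channel_1_seat between -0.0025 and 0.0025 m and z of filled_syringe_flange in the frame of channel_1_seat between -0.003 and 0.003 m and angle between the y axis of filled_syringe and the y axis of pump, either way round below 0.08 rad and angle between filled_syringe's own y axis and vertical between 1.49 and 1.65 rad and y of filled_syringe_thumb in the frame of channel_1_seat above 0.03 m) or (x of filled_syringe_flange in the frame of channel_2_seat between -0.003 and 0.003 m and y of filled_syringe_flange in the frame of channel_2_seat between -0.0025 and 0.0025 m and z of filled_syringe_flange in the frame of channel_2_seat between -0.003 and 0.003 m and angle between the y axis of filled_syringe and the y axis of pump, either way round below 0.08 rad and angle between filled_syringe's own y axis and vertical between 1.49 and 1.65 rad and y of filled_syringe_thumb in the frame of channel_2_seat above 0.03 m))), for 0.2 s.
At the end, for the whole second after the job is handed in: Filled syringe in the freed channel: flange in the slot (3 mm), level, plunger to the pusher; that pusher within 3 mm of the plunger's end, plunger still 38.5 to 45.5 mm out; spent syringe wholly in the tray, all at rest; other syringe moved under 5 mm, other pusher under 4 mm (((x of filled_syringe_flange in the frame of channel_1_seat between -0.003 and 0.003 m and y of filled_syringe_flange in the frame of channel_1_seat between -0.0025 and 0.0025 m and z of filled_syringe_flange in the frame of channel_1_seat between -0.003 and 0.003 m and angle between the y axis of filled_syringe and the y axis of pump, either way round below 0.08 rad and angle between filled_syringe's own y axis and vertical between 1.49 and 1.65 rad and y of filled_syringe_thumb in the frame of channel_1_seat above 0.03 m and y of filled_syringe_thumb in the frame of pusher_1_face between -0.003 and 0.0015 m and distance of pusher_2_face from where it was at the start of the episode below 0.004 m) or (x of filled_syringe_flange in the frame of channel_2_seat between -0.003 and 0.003 m and y of filled_syringe_flange in the frame of channel_2_seat between -0.0025 and 0.0025 m and z of filled_syringe_flange in the frame of channel_2_seat between -0.003 and 0.003 m and angle between the y axis of filled_syringe and the y axis of pump, either way round below 0.08 rad and angle between filled_syringe's own y axis and vertical between 1.49 and 1.65 rad and y of filled_syringe_thumb in the frame of channel_2_seat above 0.03 m and y of filled_syringe_thumb in the frame of pusher_2_face between -0.003 and 0.0015 m and distance of pusher_1_face from where it was at the start of the episode below 0.004 m)) and value of joint filled_syringe_plunger between 0.0385 and 0.0455 m and linear speed of each of filled_syringe, spent_syringe below 0.02 m/s and distance of other_syringe from where it was at the start of the episode below 0.005 m and x of spent_syringe in the frame of tray between -0.055 and 0.055 m and y of spent_syringe in the frame of tray between -0.085 and 0.085 m and z of spent_syringe in the frame of tray below 0.02 m and angle between spent_syringe's own y axis and vertical between 1.47 and 1.67 rad and x of spent_syringe_thumb in the frame of tray between -0.06 and 0.06 m and y of spent_syringe_thumb in the frame of tray between -0.09 and 0.09 m and z of each of spent_syringe_thumb, spent_syringe_flange in the frame of tray below 0.03 m and x of spent_syringe_flange in the frame of tray between -0.06 and 0.06 m and y of spent_syringe_flange in the frame of tray between -0.09 and 0.09 m); the robot touches nothing.
It fails at once if the other syringe is disturbed (moved by more than 8 mm) (distance of other_syringe from where it was at the start of the episode above 0.008 m).
It fails at once if a bystander (filter discs, beaker, bottle) is moved by more than 20 mm (distance of any of filter_a, filter_b, beaker, bottle from where it was at the start of the episode above 0.02 m).
It also fails if it takes over 61 s, if anything falls off the work surface, if the arm or the gripper's body presses on something with over 40 N, if the wrist force passes 120 N, or if a joint passes its speed limit or range.

ROBOT

A 7-joint arm with a two-finger parallel gripper is mounted at the origin on a cart in front of the work surface, level with it; the furniture and walls round the work are solid. World frame = base frame: x ahead of the robot, y to its left, z up, the work surface at z = 0. Lengths are in m, angles in rad, forces in N, time in s.
With the tool pointing down it reaches from about 0.4 to 0.85 m from the base axis. Payload 4.5 kg.
Tool frame: the origin (TCP) lies at the very end of the fingers, on their centre line; the grasp point (between the pads) lies 19 mm behind it; y points along the fingers, x is the direction in which the jaws open and shut, and the axes are right-handed (so a half turn about y gives the same grasp; the last joint's range is limited). The gripper opens to 88 mm and grips with 3 to 60 N. Pads are 18 mm wide; open, the fingers measure 123 mm over their backs; the gripper's body (75 mm by 187 mm) begins 45 mm behind the grasp point.
Start: joints at [1.14, 0.689, -0.195, 1.565, 0.157, 0.902, -0.215], TCP at [0.28, -0.559, 0.239] pointing down, gripper open.
Joint ranges: [-3.01, 3.01], [-0.46, 2.08], [-1.47, 1.51], [0.13, 2.56], [-1, 4.14], [0.04, 2.09], [-2.66, 2.66]. Speed limits (rad/s): [2.57, 2.57, 3.14, 3.14, 3.14, 3.14, 3.14].

INTERFACE

Orientations are given as a unit quaternion [x, y, z, w].
In Python, from plant import r gives the robot as it stands.
- The arm moves only by the shell command python3 -m inch 'ROWS' [OPENING] [FORCE]. ROWS is JSON, a list of rows, each a list of 6 numbers: the shift along the tool's x, y, z in mm, then the turn, a rotation vector about the tool's x, y, z in rad. In form: [[x, y, z, ax, ay, az], ...]. A call has 1 to 12 rows; each row shifts and turns the commanded pose from where the row before left it, along the tool's axes as they then stand; what a row does not reach is not made up. A row lasts 1/12 s, in which the tool goes at most 41.7 mm and 7.16 degrees, less where a joint would pass 70% of its speed; a pose out of reach is approached as far as the arm can. A call is refused whole if a number of a shift passes 41.7 or a number of a turn 0.125, either way. A call with a gripper value outside its range is refused whole. OPENING is the finger opening in mm, from 0 to 88.1, set as the call begins (- or left out, the last holds). The fingers move at their own pace and stop on an object; FORCE is the grip in N (left out, the last holds). Time passes only in rows, so rows that do not move let the fingers close. It gives the time, the measured TCP pose, the force and the opening at its end, in the units of the state.
- r.get_state(): the state, without advancing time (a new reading comes with each control period).
- r.snapshot(name): name is "scene" or "top" or "wrist"; returns a dict with "img" (420x560x3 uint8, red, green, blue), "range_z" (420x560 float32, m along the optical axis (not along the pixel's ray), 0 where there is no reading), "mtx" (3x3 intrinsics, pixels), "camera_from_world" (4x4, takes a point from world to camera coordinates); the wrist camera has in their place "tool_from_camera" (4x4, takes a point from camera to tool coordinates, whose origin is the TCP and whose axes are the tool frame's). Camera axes: x right, y down, z forward; pixel columns grow to the right and rows downward; lengths in m; the calibration is good to about 2 mm. A picture is of the moment at which its call begins: read the wrist's pose just before it.
- r.finish_job(): hands the job in, once; it reports no verdict.
The state is a dict: "clock": time; "q": joint angles; "qd": joint speeds; "joint_torque": joint torques, N m; "tool_pos": TCP position; "eef_rot": TCP orientation; "contact_force": force on the tool from outside, world axes, zero at the start; "moment": the same for the moment, N m; "opening": opening from 0.0 (shut) to 1.0 (fully open).
Only numpy, scipy, OpenCV 4.12 (cv2) and the standard library are available. Lean on these libraries where they do the work, as an engineer would, in place of code of your own. Each camera call takes 0.05 s, during which the arm holds its last target.

## Working session

There is one attempt and no reset: what is moved stays moved. The work goes in short steps, Python scripts to look and compute and a shell command to move; the robot and the scene stay as the last step left them, time stands still between calls to the robot, and variables do not carry over. Pictures are saved under pics/ and viewed, and the job is handed in when it is done.

```bash
ls; mkdir -p pics
python3 - <<'E'
from plant import r
import cv2
s=r.get_state();print({k:(v if not hasattr(v,'round') else v) for k,v in s.items()})
for n in ["scene","top","wrist"]:
    d=r.snapshot(n);cv2.imwrite(f"pics/{n}0.png",d["img"][:,:,::-1])
    print(n,d["mtx"].tolist());print(d.get("camera_from_world",d.get("tool_from_camera")))
    import numpy as np;np.savez(f"pics/{n}0.npz",**d)
E
```

```text
pics
{'clock': 0.0, 'q': array([ 1.13980785,  0.68999294, -0.1944879 ,  1.56635594,  0.15731714,
        0.90248153, -0.21509131]), 'qd': array([-6.59349771e-04, -3.90798840e-05,  2.72949047e-03, -9.75609313e-04,
       -3.02875568e-04, -6.49626826e-04,  1.84252547e-04]), 'joint_torque': array([-5.39447228e-04, -5.27552927e+01, -1.26729079e+00, -1.53424501e+01,
       -5.27052570e-02,  6.58135643e-03,  1.72115138e-04]), 'tool_pos': array([ 0.27980069, -0.55816021,  0.23790061]), 'eef_rot': array([-0.6014354 ,  0.3719623 , -0.37079591,  0.60202151]), 'contact_force': array([-1.46942409, -0.16519322,  0.59999903]), 'moment': array([0.08349476, 0.02960154, 0.0205424 ]), 'opening': 1.0030970587641352}
scene [[423.6259315096257, 0.0, 280.63742914492155], [0.0, 423.6259315096257, 208.12716600728996], [0.0, 0.0, 1.0]]
[[ 0.89173906 -0.45214916 -0.01904169 -0.45658334]
 [-0.29090635 -0.54048507 -0.78946146  0.34562207]
 [ 0.34666259  0.70953296 -0.61350471  1.51332655]
 [ 0.          0.          0.          1.        ]]
top [[478.461073295079, 0.0, 271.0268795629364], [0.0, 478.461073295079, 214.11114578703626], [0.0, 0.0, 1.0]]
[[ 0.0135625  -0.99983719  0.0119016   0.14159014]
 [-0.98067489 -0.01562399 -0.1950196   0.59633326]
 [ 0.1951738  -0.00902665 -0.98072713  1.6018516 ]
 [ 0.          0.          0.          1.        ]]
wrist [[292.8716540393475, 0.0, 274.4986742242629], [0.0, 292.8716540393475, 211.41582986615785], [0.0, 0.0, 1.0]]
[[ 9.99999491e-01  7.59152859e-04 -6.63873195e-04  5.57945511e-04]
 [ 8.44158316e-04 -2.69947126e-01  9.62874777e-01 -1.46491040e-01]
 [ 5.51758479e-04 -9.62874848e-01 -2.69947630e-01  7.03767270e-02]
 [ 0.00000000e+00  0.00000000e+00  0.00000000e+00  1.00000000e+00]]
```

View pics/scene0.png

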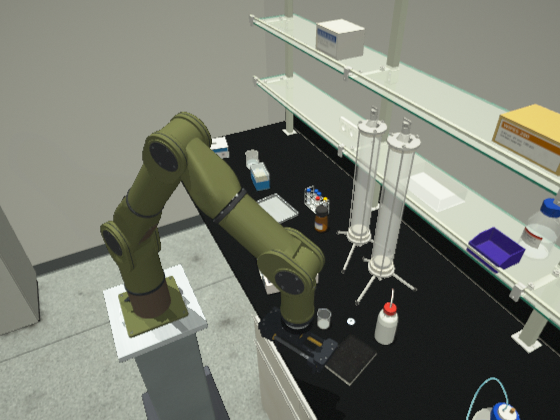

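View pics/top0.png

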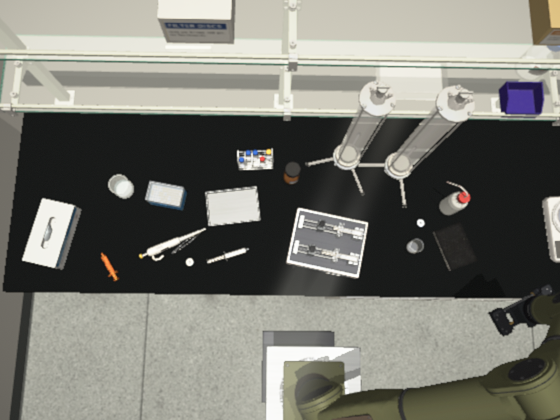

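View pics/wrist0.png

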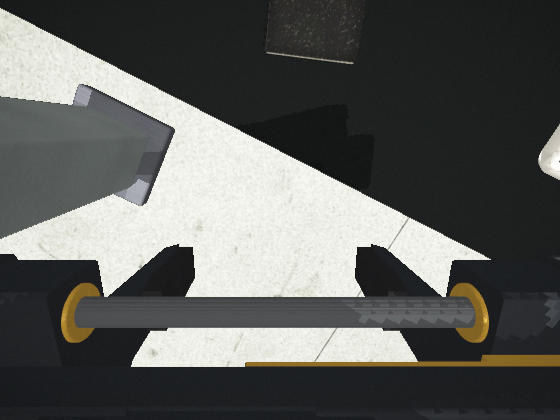

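The top view shows the pump at about (328,243), the filled syringe at (228,256), an orange look-alike at (110,266), the tray at (233,206) and the bottle at (292,172). The filter discs are near (190,262) and (421,223), with the beaker at (416,246). I'll zoom in.

```bash
cat > h.py <<'E'
import numpy as np, cv2
from plant import r
def world(d,u,v,z):
    K=d["mtx"];T=np.linalg.inv(d["camera_from_world"])
    ray=T[:3,:3]@np.linalg.inv(K)@[u,v,1];o=T[:3,3]
    return o+ray*(z-o[2])/ray[2]
def cloud(d,T):
    z=d["range_z"];v,u=np.mgrid[:z.shape[0],:z.shape[1]];K=d["mtx"]
    p=np.stack([(u-K[0,2])/K[0,0]*z,(v-K[1,2])/K[1,1]*z,z,np.ones_like(z)],-1)
    return (p@T.T)[...,:3]
E
python3 - <<'E'
from h import *
d=dict(np.load("pics/top0.npz"))
im=d["img"][:,:,::-1]
cv2.imwrite("pics/z1.png",cv2.resize(im[195:290,280:380],(800,760),interpolation=cv2.INTER_CUBIC))
cv2.imwrite("pics/z2.png",cv2.resize(im[180:290,130:270],(770,600),interpolation=cv2.INTER_CUBIC))
for n,u,v,z in [("pump",328,243,.061),("fill",228,256,.01),("tray",233,206,.0),("bottle",292,172,.05)]: print(n,world(d,u,v,z))
P=cloud(d,np.linalg.inv(d["camera_from_world"]))
print(P[235:250:3,320:336:4,2].round(3))
E
```

```text
pump [ 0.49576593 -0.04615708  0.061     ]
fill [0.45158017 0.29873457 0.01      ]
tray [0.63329214 0.2871546  0.        ]
bottle [0.74932479 0.07791377 0.05      ]
[[0.065 0.059 0.055 0.062]
 [0.064 0.059 0.053 0.06 ]
 [0.06  0.065 0.064 0.059]
 [0.06  0.07  0.065 0.062]
 [0.053 0.06  0.056 0.06 ]]
```

View pics/z1.png

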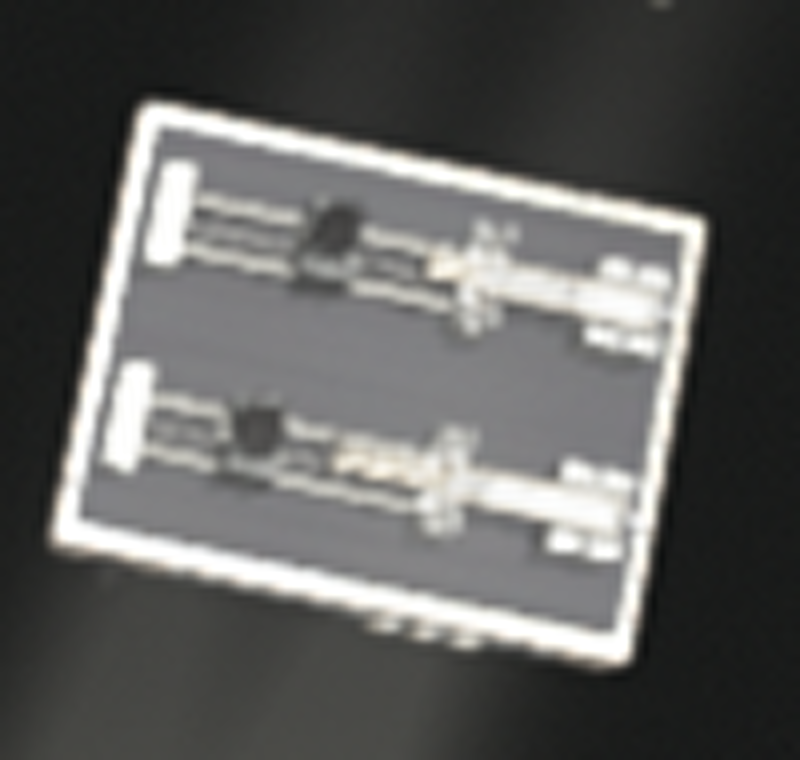

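View pics/z2.png

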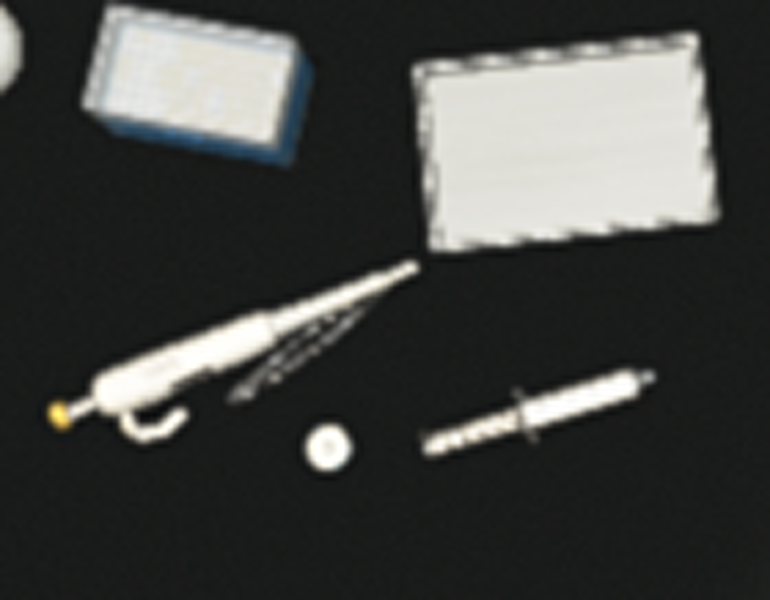

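```bash
cat >> h.py <<'E'
from scipy.spatial.transform import Rotation as R
def pose():
    s=r.get_state();return s["tool_pos"],R.from_quat(s["eef_rot"]).as_matrix()
def to_tool(p):
    t,Rm=pose();return Rm.T@(np.array(p)-t)*1000
E
python3 - <<'E'
from h import *
t,Rm=pose();print(Rm.round(3),to_tool([.5,-.05,.27]))
d=dict(np.load("pics/top0.npz"))
# zoom coords -> px
f1=lambda x,y:((x+.5)/8-.5+280,(y+.5)/8-.5+195)
f2=lambda x,y:((x+.5)/5.5-.5+130,(y+.5)*110/600-.5+180)
for n,p,z in [("c1",(700,225),.065),("c2",(145,105),.065),("c3",(60,540),.065),("c4",(625,660),.065),("fl2",(478,277),.1),("fl1",(443,483),.1),("tab2",(332,225),.139),("tab1",(260,425),.139)]: print(n,world(d,*f1(*p),z).round(4))
for n,p,z in [("t",(415,65),.016),("t",(697,35),.016),("t",(717,218),.016),("t",(433,248),.016),("flange",(527,413),.01),("tip",(652,376),.01),("thumb",(428,446),.01),("filt",(328,447),.014)]: print(n,world(d,*f2(*p),z).round(4))
E
```

```text
[[ 0.448 -0.001  0.894]
 [-0.894  0.001  0.448]
 [-0.001 -1.    -0.   ]] [-355.73445071  -31.45564598  424.59544077]
c1 [ 0.5679 -0.1813  0.065 ]
c2 [0.6169 0.0584 0.065 ]
c3 [0.428  0.0939 0.065 ]
c4 [ 0.381  -0.1448  0.065 ]
fl2 [ 0.5378 -0.0796  0.1   ]
fl1 [ 0.4507 -0.0638  0.1   ]
tab2 [ 0.5519 -0.0138  0.139 ]
tab1 [0.4688 0.0161 0.139 ]
t [0.6814 0.3877 0.016 ]
t [0.7048 0.2043 0.016 ]
t [0.5822 0.189  0.016 ]
t [0.5595 0.3712 0.016 ]
flange [0.4539 0.3079 0.01  ]
tip [0.479  0.2288 0.01  ]
thumb [0.4317 0.3701 0.01  ]
filt [0.4298 0.4328 0.014 ]
```

```bash
cat >> h.py <<'E'
def plan(p,yaw,n,zyaw=True,fr=None):
    """rows to bring TCP to p with tool z at world angle yaw (deg), tool kept vertical; straight line over n rows"""
    t,Rm=pose() if fr is None else fr
    y0=np.arctan2(Rm[1,2],Rm[0,2]); a=np.radians(yaw); da=(a-y0+np.pi)%(2*np.pi)-np.pi
    z=np.array([np.cos(a),np.sin(a),0]);y=np.array([0,0,-1.]);x=np.cross(y,z);Rt=np.stack([x,y,z],1)
    dR=R.from_matrix(Rm.T@Rt); rv=dR.as_rotvec()/n
    dp=(np.array(p)-t)/n*1000; cur=Rm.copy()
    for i in range(n):
        s=cur.T@dp; print([*[round(float(v),1) for v in s],*[round(float(v),3) for v in rv]],end=',')
        cur=cur@R.from_rotvec(rv).as_matrix()
    print("\ndist/row",np.linalg.norm(dp).round(1))
E
python3 -c "
from h import *
plan([.53,-.106,.222],78.4,13)"
```

```text
[-22.5, 1.3, 32.8, -0.0, -0.069, -0.0],[-20.1, 1.3, 34.3, -0.0, -0.069, -0.0],[-17.7, 1.3, 35.6, -0.0, -0.069, -0.0],[-15.2, 1.3, 36.7, -0.0, -0.069, -0.0],[-12.6, 1.3, 37.7, -0.0, -0.069, -0.0],[-10.0, 1.3, 38.5, -0.0, -0.069, -0.0],[-7.3, 1.2, 39.1, -0.0, -0.069, -0.0],[-4.5, 1.2, 39.5, -0.0, -0.069, -0.0],[-1.8, 1.2, 39.7, -0.0, -0.069, -0.0],[1.0, 1.2, 39.7, -0.0, -0.069, -0.0],[3.7, 1.2, 39.6, -0.0, -0.069, -0.0],[6.5, 1.2, 39.2, -0.0, -0.069, -0.0],[9.2, 1.2, 38.7, -0.0, -0.069, -0.0],
dist/row 39.8
```

```bash
python3 -m inch '[[-22,1,33,0,-0.069,0],[-20,1,34,0,-0.069,0],[-18,1,36,0,-0.069,0],[-15,1,37,0,-0.069,0],[-13,1,38,0,-0.069,0],[-10,1,38,0,-0.069,0],[-7,1,39,0,-0.069,0],[-5,1,39,0,-0.069,0],[-2,1,40,0,-0.069,0],[1,1,40,0,-0.069,0],[4,1,40,0,-0.069,0],[7,1,39,0,-0.069,0]]'; python3 -m inch '[[9,1,38,0,-0.069,0],[0,0,0,0,0,0],[0,0,0,0,0,0]]'
python3 - <<'E'
from h import *
t,Rm=pose();print(t,Rm.round(3),r.get_state()["q"].round(2))
d=r.snapshot("wrist");np.savez("pics/w1.npz",t=t,Rm=Rm,**d);cv2.imwrite("pics/w1.png",cv2.resize(d["img"][:,:,::-1],(800,600)))
E
```

```text
clock: 1.15
tool_pos: [0.5134, -0.1398, 0.2266]
eef_rot: [0.701, -0.097, 0.097, -0.7]
contact_force: [0.4, -0.2, 0.3]
opening: 1.001
clock: 1.4
tool_pos: [0.533, -0.1046, 0.2256]
eef_rot: [-0.703, 0.072, -0.072, 0.704]
contact_force: [-0.1, -0.6, -0.1]
opening: 1.004
[ 0.53296974 -0.10457787  0.22555444] [[ 0.979  0.     0.202]
 [-0.202  0.002  0.979]
 [ 0.    -1.     0.002]] [ 0.35  0.62 -0.4   1.82  0.33  0.77 -0.42]
```

View pics/w1.png

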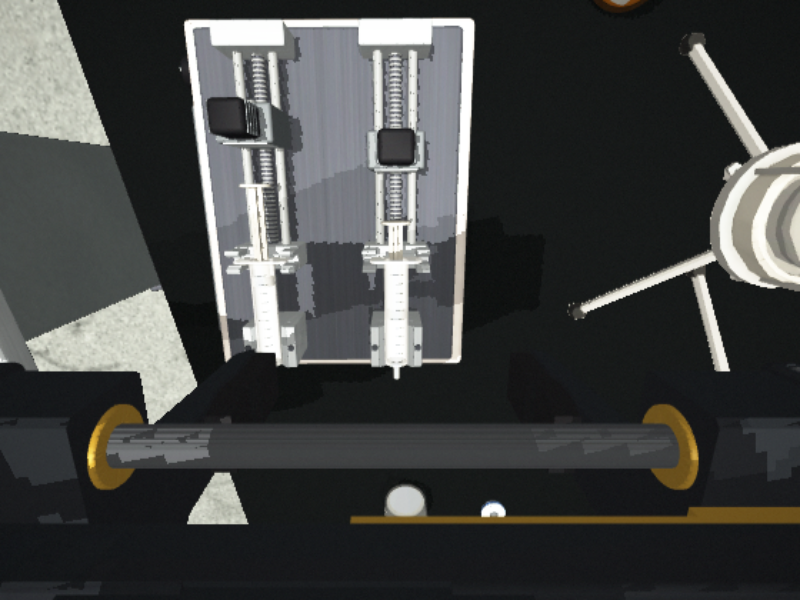

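The wrist view shows the spent syringe in the right-hand channel (2), with its flange at about (397,256), thumb at (397,224) and tab at (397,146). The other syringe is on the left. Next I'll zoom and measure.

```bash
cat >> h.py <<'E'
def wr(d,u,v,z):
    T=np.eye(4);T[:3,:3]=d["Rm"];T[:3,3]=d["t"]
    e=dict(mtx=d["mtx"],camera_from_world=np.linalg.inv(T@d["tool_from_camera"]))
    return world(e,u,v,z)
E
python3 - <<'E'
from h import *
d=dict(np.load("pics/w1.npz"));im=d["img"][:,:,::-1]
cv2.imwrite("pics/w1z.png",cv2.resize(im[70:270,230:330],(400,800),interpolation=cv2.INTER_CUBIC)[:600+200])
cv2.imwrite("pics/w1za.png",cv2.resize(im[80:180,240:320],(640,800)[:2] if 0 else (480,600),interpolation=cv2.INTER_CUBIC))
cv2.imwrite("pics/w1zb.png",cv2.resize(im[160:270,240:320],(436,600),interpolation=cv2.INTER_CUBIC))
E
```

```text
(no output)
```

View pics/w1za.png

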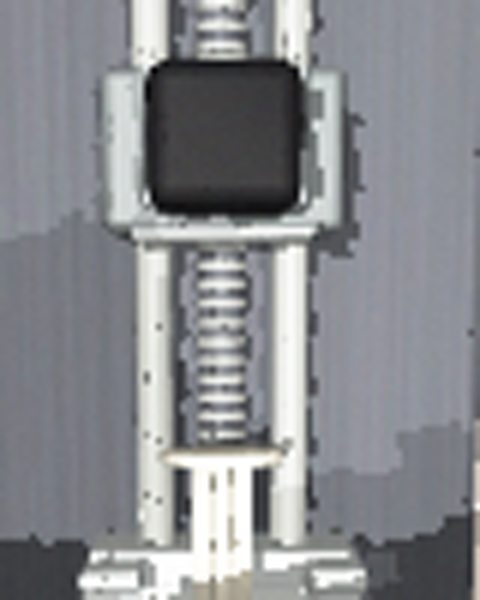

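View pics/w1zb.png

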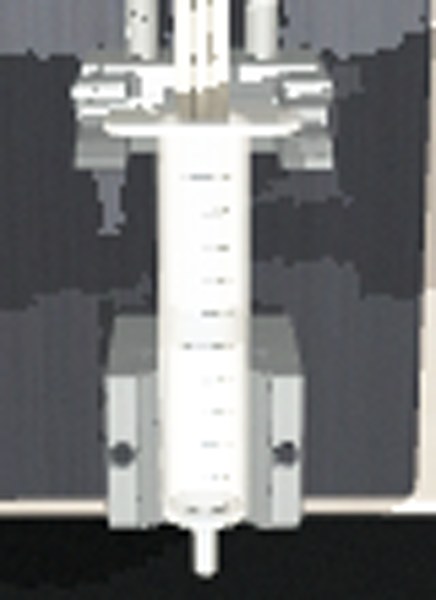

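Run:
```python
from h import *
d=dict(np.load("pics/w1.npz"))
A=lambda x,y:(240+(x+.5)/6-.5,80+(y+.5)/6-.5);B=lambda x,y:(240+(x+.5)/5.45-.5,160+(y+.5)/5.45-.5)
ps={}
for n,f,p,z in [("tabtop",A,(224,136),.139),("face_topedge",A,(222,226),.113),("face_mid?",A,(222,243),.09),("thumb",A,(223,455),.1),("flangetop",B,(203,126),.110),("barrelfront",B,(204,520),.1),("tip",B,(205,577),.1),("cradleL",B,(105,528),.1),("cradleR",B,(303,528),.1)]:
    ps[n]=wr(d,*f(*p),z);print(n,ps[n].round(4))
uy=ps["thumb"]-ps["tip"];print(np.degrees(np.arctan2(uy[1],uy[0])),np.linalg.norm(uy)); uy=ps["tabtop"]-ps["tip"];print(np.degrees(np.arctan2(uy[1],uy[0])))
# lines of housing edges: right edge bottom/top
```

```text
tabtop [ 0.5538 -0.0176  0.139 ]
face_topedge [ 0.5518 -0.0271  0.113 ]
face_mid? [ 0.5517 -0.0287  0.09  ]
thumb [ 0.5455 -0.0593  0.1   ]
flangetop [ 0.5408 -0.0823  0.11  ]
barrelfront [ 0.5261 -0.1561  0.1   ]
tip [ 0.5239 -0.1674  0.1   ]
cradleL [ 0.5078 -0.154   0.1   ]
cradleR [ 0.5437 -0.1614  0.1   ]
78.72162612479768 0.11028617306651572
78.72281992184007
```

```bash
python3 -c "
from h import *
plan([.5536,-.0175,.150],78.7,3)
plan([.5536,-.0175,.117],78.7,1)"
```

```text
[1.0, 25.1, 30.7, 0.0, -0.003, -0.0],[1.1, 25.1, 30.7, 0.0, -0.003, -0.0],[1.2, 25.1, 30.7, 0.0, -0.003, -0.0],
dist/row 39.7
[2.9, 108.4, 92.3, 0.0, -0.01, -0.001],
dist/row 142.3
```

```bash
python3 -m inch '[[1,25,31,0,-0.003,0],[1,25,31,0,-0.003,0],[1,25,30.5,0,-0.003,0],[0,16,0,0,0,0],[0,17,0,0,0,0],[0,0,0,0,0,0]]' 50
python3 - <<'E'
from h import *
t,Rm=pose();print(t,to_tool([.5536,-.0175,.117]))
d=r.snapshot("wrist");np.savez("pics/w2.npz",t=t,Rm=Rm,**d);cv2.imwrite("pics/w2.png",d["img"][:,:,::-1])
E
```

```text
clock: 1.95
tool_pos: [0.5512, -0.0197, 0.1148]
eef_rot: [0.704, -0.073, 0.069, -0.703]
contact_force: [0.1, 0.4, -0.6]
opening: 0.578
[ 0.55123518 -0.01970779  0.11482649] [ 1.86110149 -2.19346088  2.62980516]
```

View pics/w2.png

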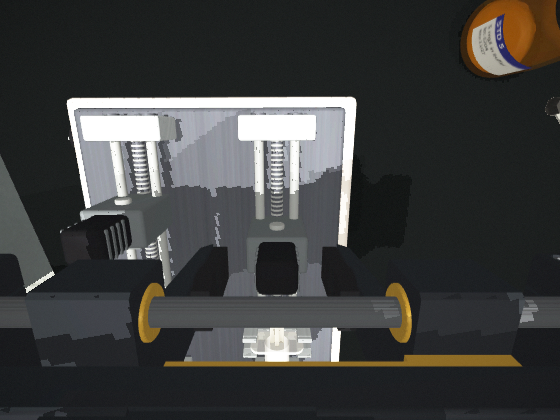

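The tab sits between the open fingers at (276,268). I'll close, draw it back, and open.

```bash
python3 -m inch '[[1.5,-2.5,1,0,0,0],[0,0,0,0,0,0],[0,0,0,0,0,0],[0,0,0,0,0,0],[0,0,0,0,0,0]]' 10 15; python3 -m inch '[[0,0,8,0,0,0],[0,0,10,0,0,0],[0,0,9,0,0,0],[0,0,3,0,0,0],[0,0,0,0,0,0]]'; python3 -m inch '[[0,0,0,0,0,0],[0,0,0,0,0,0],[0,-20,0,0,0,0],[0,-35,0,0,0,0],[0,-20,-20,0,0,0],[0,0,-30,0,0,0],[0,0,-30,0,0,0]]' 60
python3 - <<'E'
from h import *
t,Rm=pose();print(t)
d=r.snapshot("wrist");np.savez("pics/w3.npz",t=t,Rm=Rm,**d);cv2.imwrite("pics/w3.png",d["img"][:,:,::-1])
E
```

```text
clock: 2.42
tool_pos: [0.553, -0.017, 0.1207]
eef_rot: [0.704, -0.072, 0.069, -0.703]
contact_force: [-3.9, -0.6, 8.8]
opening: 0.229
clock: 2.83
tool_pos: [0.5593, 0.0138, 0.1208]
eef_rot: [0.704, -0.071, 0.069, -0.704]
contact_force: [-5.6, 3.1, 6.1]
opening: 0.226
clock: 3.42
tool_pos: [0.5472, -0.0664, 0.1971]
eef_rot: [-0.703, 0.068, -0.072, 0.704]
contact_force: [-0.1, -0.8, -0.5]
opening: 0.679
[ 0.54719767 -0.06644552  0.19714627]
```

View pics/w3.png

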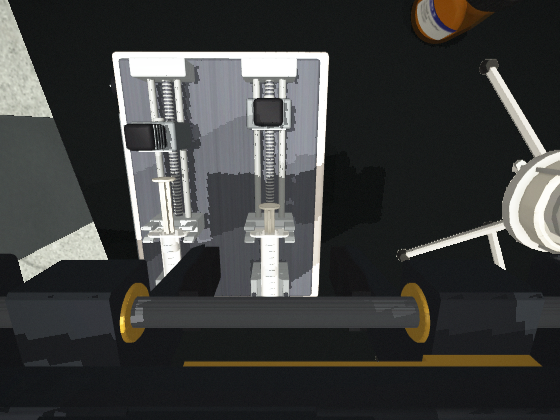

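Run:
```python
from h import *
d=dict(np.load("pics/w3.npz"));im=d["img"][:,:,::-1]
cv2.imwrite("pics/w3z.png",cv2.resize(im[190:300,230:310],(436,600),interpolation=cv2.INTER_CUBIC))
print(wr(d,269,(237)+0,.11),wr(d,268.5,110,.139))
plan([.5356,-.1085,.120],78.7,3)
plan([.5356,-.1085,.080],78.7,4)
```

```text
[ 0.54050476 -0.08373002  0.11      ] [0.56074362 0.01451919 0.139     ]
[-0.6, 25.4, -10.9, 0.002, -0.004, 0.0],[-0.6, 25.3, -11.0, 0.002, -0.004, 0.0],[-0.7, 25.3, -11.1, 0.002, -0.004, 0.0],
dist/row 27.6
[-0.5, 29.0, -8.1, 0.002, -0.003, 0.0],[-0.5, 29.0, -8.2, 0.002, -0.003, 0.0],[-0.5, 29.0, -8.2, 0.002, -0.003, 0.0],[-0.5, 29.0, -8.3, 0.002, -0.003, 0.0],
dist/row 30.1
```

View pics/w3z.png

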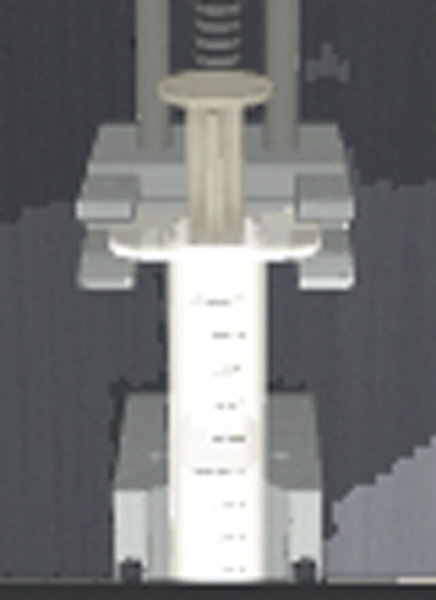

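```bash
python3 -m inch '[[-0.5,29,-8,0.002,-0.003,0],[-0.5,29,-8,0.002,-0.003,0],[-0.5,29,-8,0.002,-0.003,0],[-0.5,29,-8,0.002,-0.003,0],[0,0,0,0,0,0]]'; python3 -c "
from h import *
print(pose()[0],to_tool([.5356,-.1085,.08]))"
```

```text
clock: 3.88
tool_pos: [0.5338, -0.0992, 0.0747]
eef_rot: [-0.702, 0.07, -0.065, 0.706]
contact_force: [-0.6, -0.4, -0.0]
opening: 0.681
[ 0.53379781 -0.09922063  0.07474249] [ 3.48605771 -5.33001451 -8.74267235]
```

```bash
python3 -m inch '[[0,0,0,0,0,0],[0,0,0,0,0,0]]'; python3 -c "
from h import *
print(pose()[1].round(4));plan([.5356,-.1085,.08],78.7,1)"
```

```text
clock: 4.05
tool_pos: [0.5388, -0.0961, 0.0804]
eef_rot: [-0.701, 0.065, -0.067, 0.707]
contact_force: [0.7, -0.2, 0.3]
opening: 0.685
[[ 0.9824  0.004   0.1867]
 [-0.1867  0.0082  0.9824]
 [ 0.0024 -1.      0.0088]]
[-0.8, 0.3, -12.8, -0.009, 0.009, 0.002],
dist/row 12.8
```

```bash
python3 -m inch '[[-1,0,-12.5,-0.009,0.009,0.002],[0,0,0,0,0,0],[0,0,0,0,0,0]]'; python3 -m inch '[[0,0,0,0,0,0]]'; python3 -c "
from h import *
print(pose()[1].round(4));plan([.5356,-.1085,.08],78.7,1)
d=r.snapshot('wrist');cv2.imwrite('pics/w4.png',d['img'][:,:,::-1])"
```

```text
clock: 4.3
tool_pos: [0.5348, -0.1098, 0.0803]
eef_rot: [0.704, -0.07, 0.07, -0.703]
contact_force: [0.1, 0.3, 0.5]
opening: 0.679
clock: 4.38
tool_pos: [0.5348, -0.109, 0.08]
eef_rot: [0.704, -0.07, 0.07, -0.703]
contact_force: [0.5, 0.1, -0.0]
opening: 0.681
[[ 9.806e-01 -4.000e-04  1.961e-01]
 [-1.961e-01 -9.000e-04  9.806e-01]
 [-2.000e-04 -1.000e+00 -9.000e-04]]
[0.7, -0.0, 0.6, 0.001, -0.0, -0.0],
dist/row 1.0
```

View pics/w4.png

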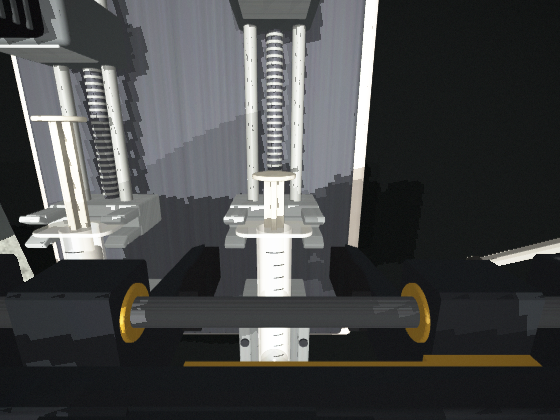

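Fingers straddle the barrel, centred. Grip and lift.

```bash
python3 -m inch '[[0.5,0,0.5,0,0,0],[0,0,0,0,0,0],[0,0,0,0,0,0],[0,0,0,0,0,0],[0,0,0,0,0,0],[0,0,0,0,0,0]]' 8 15; python3 -m inch '[[0,-8,0,0,0,0],[0,-20,0,0,0,0],[0,-30,0,0,0,0],[0,-30,0,0,0,0],[0,-10,0,0,0,0],[0,0,0,0,0,0],[0,0,0,0,0,0]]'
python3 - <<'E'
from h import *
t,Rm=pose();print(t)
d=r.snapshot("wrist");np.savez("pics/w5.npz",t=t,Rm=Rm,**d);cv2.imwrite("pics/w5.png",d["img"][:,:,::-1])
plan([.62,.288,.178],97.3,11)
E
```

```text
clock: 4.93
tool_pos: [0.5348, -0.1084, 0.079]
eef_rot: [0.704, -0.07, 0.069, -0.703]
contact_force: [-1.5, 0.0, -0.7]
opening: 0.253
clock: 5.52
tool_pos: [0.5348, -0.1086, 0.1771]
eef_rot: [0.704, -0.07, 0.069, -0.703]
contact_force: [-0.5, -0.5, -0.1]
opening: 0.217
[ 0.53482854 -0.1085849   0.17709936]
[0.6, -0.2, 36.9, 0.0, -0.029, -0.0],[1.7, -0.2, 36.8, 0.0, -0.029, -0.0],[2.8, -0.2, 36.8, 0.0, -0.029, -0.0],[3.9, -0.2, 36.7, 0.0, -0.029, -0.0],[4.9, -0.2, 36.5, 0.0, -0.029, -0.0],[6.0, -0.2, 36.4, 0.0, -0.029, -0.0],[7.1, -0.2, 36.2, 0.0, -0.029, -0.0],[8.1, -0.2, 36.0, 0.0, -0.029, -0.0],[9.2, -0.2, 35.7, 0.0, -0.029, -0.0],[10.3, -0.2, 35.4, 0.0, -0.029, -0.0],[11.3, -0.2, 35.1, 0.0, -0.029, -0.0],
dist/row 36.9
```

View pics/w5.png

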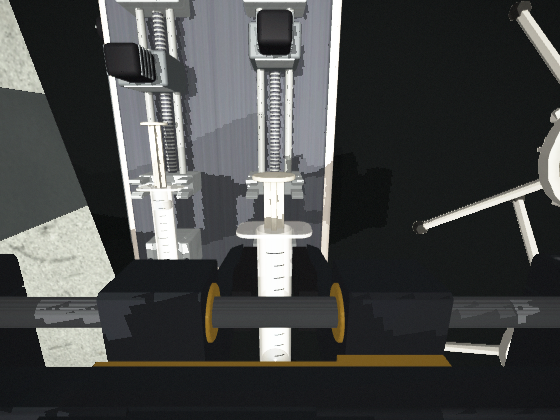

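Syringe lifted (opening 19 mm). It sits straight, with its flange at (274,232). Carry it to the tray.

```bash
python3 -m inch '[[0.6,0,36.9,0,-0.029,0],[1.7,0,36.8,0,-0.029,0],[2.8,0,36.8,0,-0.029,0],[3.9,0,36.7,0,-0.029,0],[4.9,0,36.5,0,-0.029,0],[6,0,36.4,0,-0.029,0],[7,0,36.2,0,-0.029,0],[8,0,36,0,-0.029,0],[9.2,0,35.7,0,-0.029,0],[10.3,0,35.4,0,-0.029,0],[11.3,0,35.1,0,-0.029,0],[0,0,0,0,0,0]]'; python3 -m inch '[[0,0,0,0,0,0],[0,0,0,0,0,0]]';python3 - <<'E'
from h import *
t,Rm=pose();print(t)
d=r.snapshot("wrist");np.savez("pics/w6.npz",t=t,Rm=Rm,**d);cv2.imwrite("pics/w6.png",d["img"][:,:,::-1])
d=r.snapshot("top");cv2.imwrite("pics/t6.png",cv2.resize(d["img"][140:300,130:370,::-1],(800,533),interpolation=cv2.INTER_CUBIC))
plan([.62,.288,.03],97.3,5)
E
```

```text
clock: 6.57
tool_pos: [0.6191, 0.2985, 0.1743]
eef_rot: [-0.703, -0.045, 0.048, 0.708]
contact_force: [-0.8, 1.5, -0.2]
opening: 0.218
clock: 6.73
tool_pos: [0.6207, 0.2867, 0.1743]
eef_rot: [0.707, 0.041, -0.045, -0.705]
contact_force: [0.5, -0.0, -0.3]
opening: 0.215
[0.62074969 0.28669494 0.17430204]
[-0.1, 29.1, 0.6, 0.001, -0.001, -0.001],[-0.1, 29.1, 0.6, 0.001, -0.001, -0.001],[-0.2, 29.1, 0.6, 0.001, -0.001, -0.001],[-0.2, 29.1, 0.6, 0.001, -0.001, -0.001],[-0.2, 29.1, 0.6, 0.001, -0.001, -0.001],
dist/row 29.1
```

View pics/w6.png

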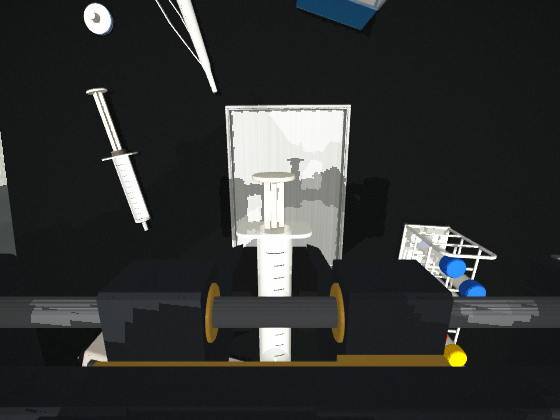

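View pics/t6.png

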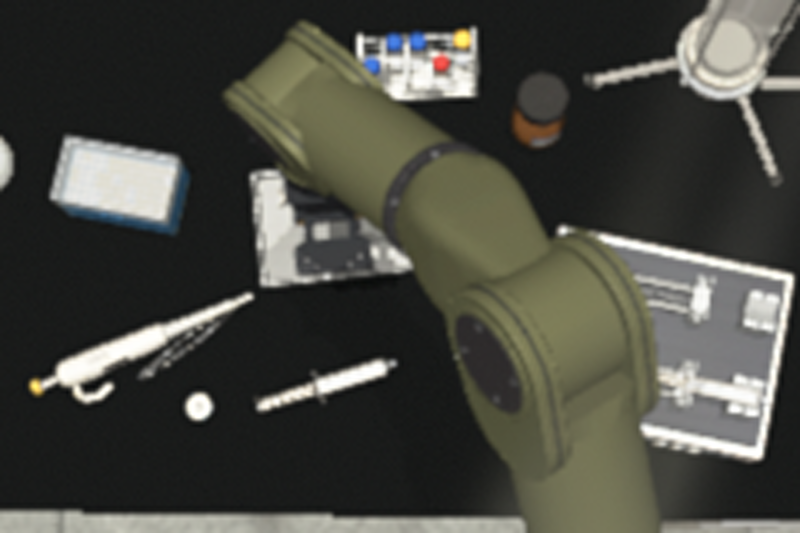

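The tray is right below (far corners (226,107) and (350,105)). The filled syringe lies at upper left: thumb (96,92), flange (120,156), tip (146,228). The tube rack starts at column 400. I'll measure these.

Run:
```python
from h import *
d=dict(np.load("pics/w6.npz"))
for n,u,v,z in [("tL",226,107,.016),("tR",350,105,.016),("tubeb",455,267,.08),("rackbase",402,258,0),("thumb",96,92,.01),("fl",119.5,155.5,.018),("tip",146,228,.01),("bar",124,170,.01),("bar2",143,218,.01)]:
    p=wr(d,u,v,z);print(n,p.round(4),(to_tool(p)).round(0))
im=d["img"][:,:,::-1];cv2.imwrite("pics/w6z.png",cv2.resize(im[75:245,70:170],(353,600),interpolation=cv2.INTER_CUBIC))
```

```text
tL [0.5627 0.3702 0.016 ] [-48. 159.  92.]
tR [0.6832 0.3869 0.016 ] [ 74. 159.  94.]
tubeb [0.7886 0.2568 0.08  ] [163.  95. -48.]
rackbase [0.781  0.2274 0.    ] [152. 175. -76.]
thumb [0.4327 0.3687 0.01  ] [-177.  166.  106.]
fl [0.4587 0.3101 0.018 ] [-158.  158.   45.]
tip [0.4825 0.2315 0.01  ] [-144.  166.  -36.]
bar [0.459  0.2942 0.01  ] [-160.  166.   29.]
bar2 [0.4791 0.2429 0.01  ] [-146.  166.  -25.]
```

View pics/w6z.png

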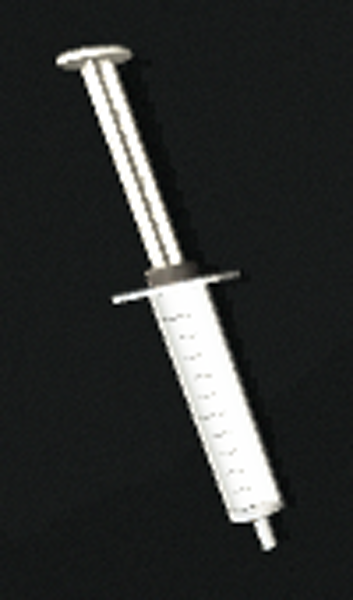

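```bash
python3 -m inch '[[0,35,0.5,0.001,0,0],[0,40,0.5,0.001,0,0],[0,38,0.5,0.001,0,0],[0,30,0.5,0.001,0,0],[0,15,0,0.001,0,0],[0,5,0,0,0,0],[0,0,0,0,0,0],[0,0,0,0,0,0]]'
```

```text
clock: 7.5
tool_pos: [0.6223, 0.2903, 0.0153]
eef_rot: [-0.704, -0.043, 0.043, 0.708]
contact_force: [0.9, -0.1, -0.2]
opening: 0.215
```

```bash
python3 -m inch '[[0,6,0,0,0,0],[0,3.5,0,0,0,0],[0,0,0,0,0,0],[0,0,0,0,0,0]]'; python3 -m inch '[[0,0,0,0,0,0],[0,0,0,0,0,0],[0,0,0,0,0,0]]' 36;  python3 - <<'E'
from h import *
t,Rm=pose();print(t)
d=r.snapshot("wrist");np.savez("pics/w7.npz",t=t,Rm=Rm,**d);cv2.imwrite("pics/w7.png",d["img"][:,:,::-1])
E
```

```text
clock: 7.83
tool_pos: [0.6212, 0.2902, 0.0045]
eef_rot: [-0.704, -0.042, 0.044, 0.707]
contact_force: [0.4, -0.1, 0.2]
opening: 0.215
clock: 8.08
tool_pos: [0.6212, 0.2902, 0.0043]
eef_rot: [-0.704, -0.042, 0.044, 0.707]
contact_force: [1.6, -0.0, 0.6]
opening: 0.4
[0.62119241 0.29022993 0.00433643]
```

View pics/w7.png

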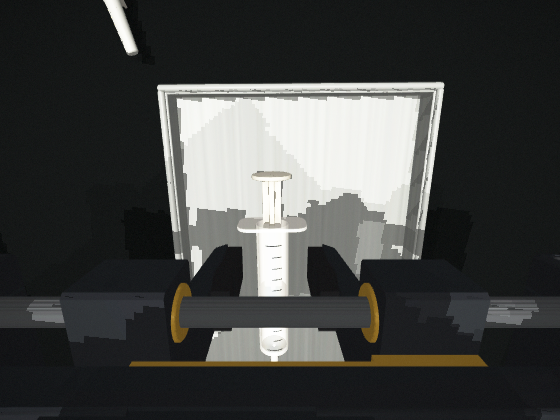

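The spent syringe lies flat in the tray, flange at (272,226). Go up and over to the filled one.

Run:
```python
from h import *
t,Rm=pose()
plan([.464,.284,.16],110,5,fr=(t+[0,0,.08],Rm))
```

```text
[-31.4, -15.1, 2.7, -0.001, -0.045, -0.0],[-31.2, -15.1, 4.1, -0.001, -0.045, -0.0],[-31.0, -15.1, 5.5, -0.001, -0.045, -0.0],[-30.7, -15.1, 6.9, -0.001, -0.045, -0.0],[-30.4, -15.1, 8.2, -0.001, -0.045, -0.0],
dist/row 34.9
```

```bash
python3 -m inch '[[0,-15,0,0,0,0],[0,-30,0,0,0,0],[0,-35,0,0,0,0],[-31.4,-15,2.7,-0.001,-0.045,0],[-31.2,-15,4.1,-0.001,-0.045,0],[-31,-15,5.5,-0.001,-0.045,0],[-30.7,-15,6.9,-0.001,-0.045,0],[-30.4,-15,8.2,-0.001,-0.045,0],[0,0,0,0,0,0],[0,0,0,0,0,0],[0,0,0,0,0,0]]' 60;  python3 - <<'E'
from h import *
t,Rm=pose();print(t,Rm.round(3))
d=r.snapshot("wrist");np.savez("pics/w8.npz",t=t,Rm=Rm,**d);cv2.imwrite("pics/w8.png",d["img"][:,:,::-1])
E
```

```text
clock: 9.05
tool_pos: [0.4653, 0.2839, 0.1603]
eef_rot: [0.697, 0.122, -0.122, -0.697]
contact_force: [0.1, 0.1, -0.2]
opening: 0.683
[0.46532388 0.28392389 0.16028831] [[ 0.941  0.001 -0.339]
 [ 0.339  0.     0.941]
 [ 0.001 -1.    -0.   ]]
```

View pics/w8.png

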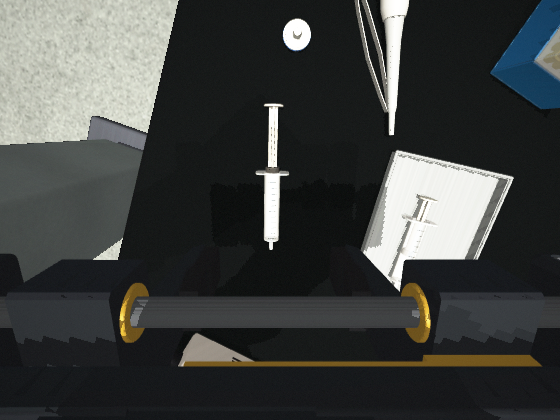

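Run:
```python
from h import *
d=dict(np.load("pics/w8.npz"))
im=d["img"][:,:,::-1];cv2.imwrite("pics/w8z.png",cv2.resize(im[95:255,235:310],(281,600),interpolation=cv2.INTER_CUBIC))
m=(d["img"].min(2)>120)&(np.mgrid[:420,:560][1]>245)&(np.mgrid[:420,:560][1]<305)
for v in range(102,252,6):
    c=np.where(m[v])[0]
    if len(c): print(v,c.min(),c.max())
for n,u,v,z in [("thumb",273,104.5,.012),("fl",272,172,.015),("barE",271,240,.01),("tip",270.5,248,.01)]:
    p=wr(d,u,v,z);print(n,p.round(4),(to_tool(p)).round(1))
```

```text
108 269 277
114 269 277
120 269 277
126 269 277
132 269 277
138 269 277
144 268 276
150 268 276
156 268 276
162 268 276
174 256 288
180 264 279
186 264 279
192 264 279
198 264 278
204 264 278
210 264 278
216 264 278
222 264 278
228 264 278
234 264 278
240 265 277
246 269 272
thumb [0.434  0.3701 0.012 ] [ -0.5 147.7  92.2]
fl [0.4546 0.3099 0.015 ] [ -1.4 144.7  28.5]
barE [0.4786 0.2396 0.01  ] [ -2.6 149.7 -45.8]
tip [0.4813 0.2306 0.01  ] [ -3.2 149.7 -55.1]
```

View pics/w8z.png

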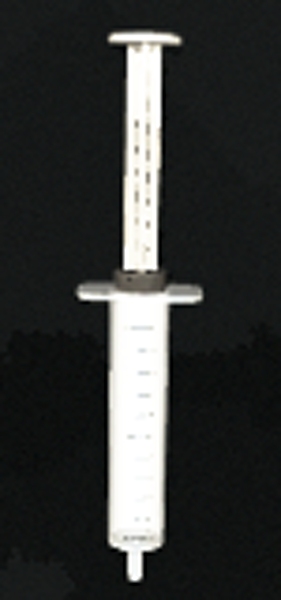

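```bash
python3 -m inch '[[-2,35,2,0,0.018,0],[0,40,0,0,0,0],[0,40,0,0,0,0],[0,28,0,0,0,0],[0,5,0,0,0,0],[0,0,0,0,0,0],[0,0,0,0,0,0]]' 40;  python3 - <<'E'
from h import *
t,Rm=pose();print(t,Rm.round(3))
d=r.snapshot("wrist");np.savez("pics/w9.npz",t=t,Rm=Rm,**d);cv2.imwrite("pics/w9.png",d["img"][:,:,::-1])
E
```

```text
clock: 9.68
tool_pos: [0.4623, 0.2853, 0.0119]
eef_rot: [-0.698, -0.115, 0.116, 0.698]
contact_force: [-0.9, 0.3, -0.3]
opening: 0.451
[0.46231661 0.28526507 0.01190739] [[ 0.947 -0.001 -0.322]
 [ 0.322 -0.     0.947]
 [-0.001 -1.     0.   ]]
```

View pics/w9.png

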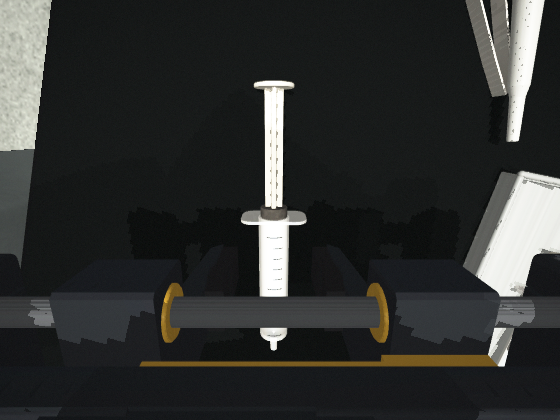

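```bash
python3 -m inch '[[0,5,0,0,0,0],[0,4,0,0,0,0],[0,0,0,0,0,0],[0,0,0,0,0,0]]';  python3 - <<'E'
from h import *
d=dict(np.load("pics/w9.npz"))
for n,u,v,z in [("thumb",274,84.5,.012),("fl",274,215,.018),("flT",274,213,.02),("barE",273.5,338,.01),("tip",273.5,348,.01)]:
    p=wr(d,u,v,z);print(n,p.round(4),(to_tool(p)).round(1))
print(pose()[0])
E
```

```text
clock: 10.07
tool_pos: [0.4615, 0.285, 0.0028]
eef_rot: [0.698, 0.115, -0.116, -0.698]
contact_force: [-1.1, 0.3, 0.3]
opening: 0.457
thumb [0.4343 0.3699 0.012 ] [ 1.6 -9.2 89.1]
fl [0.454  0.3119 0.018 ] [  1.6 -15.2  28. ]
flT [0.4535 0.3135 0.02  ] [  1.6 -17.2  29.6]
barE [0.4792 0.237  0.01  ] [  1.2  -7.2 -51.2]
tip [0.4815 0.2302 0.01  ] [  1.2  -7.2 -58.3]
[0.46153409 0.28496869 0.00284158]
```

```bash
python3 -m inch '[[1,0,0,0,0,0],[0,0,0,0,0,0],[0,0,0,0,0,0],[0,0,0,0,0,0],[0,0,0,0,0,0],[0,0,0,0,0,0]]' 6 20; python3 -m inch '[[0,-8,0,0,0,0],[0,-25,0,0,0,0],[0,-40,0,0,0,0],[0,-40,0,0,0,0],[0,-40,0,0,0,0],[0,-30,0,0,0,0],[0,-5,0,0,0,0],[0,0,0,0,0,0],[0,0,0,0,0,0]]';  python3 - <<'E'
from h import *
t,Rm=pose();print(t,Rm.round(3))
d=r.snapshot("wrist");np.savez("pics/w10.npz",t=t,Rm=Rm,**d);cv2.imwrite("pics/w10.png",d["img"][:,:,::-1])
E
```

```text
clock: 10.57
tool_pos: [0.4623, 0.2853, 0.0025]
eef_rot: [0.698, 0.115, -0.116, -0.697]
contact_force: [0.6, -0.9, 0.2]
opening: 0.179
clock: 11.32
tool_pos: [0.4622, 0.2846, 0.1902]
eef_rot: [0.698, 0.115, -0.116, -0.697]
contact_force: [0.3, 0.1, -0.5]
opening: 0.174
[0.46223356 0.28463114 0.1901523 ] [[ 0.946 -0.002 -0.323]
 [ 0.323 -0.002  0.946]
 [-0.002 -1.    -0.001]]
```

View pics/w10.png

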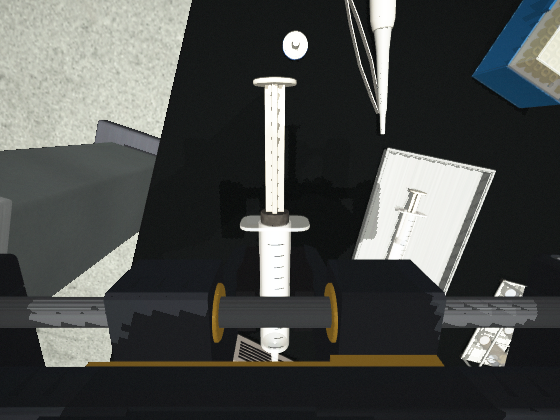

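Run:
```python
from h import *
def tool_at(d,u,v,y):
    T=d["tool_from_camera"];ray=T[:3,:3]@np.linalg.inv(d["mtx"])@[u,v,1];o=T[:3,3]
    return ((o+ray*(y/1000-o[1])/ray[1])*1000).round(1)
d=dict(np.load("pics/w10.npz"))
im=d["img"][:,:,::-1];cv2.imwrite("pics/w10z.png",cv2.resize(im[70:370,230:330],(267,800)[:2],interpolation=cv2.INTER_CUBIC)[:600])
cv2.imwrite("pics/w10a.png",cv2.resize(im[70:240,235:315],(282,600),interpolation=cv2.INTER_CUBIC))
for n,u,v,y in [("thumb",275,82,-8),("thumbtop",275,78,-15),("flTop",275,222,-17.5),("barE",274,348,-8)]: print(n,tool_at(d,u,v,y))
d5=dict(np.load("pics/w5.npz"))
cv2.imwrite("pics/w5a.png",cv2.resize(d5["img"][160:240,235:315,::-1],(600,600),interpolation=cv2.INTER_CUBIC))
for n,u,v,y in [("thumb",273.5,178,-21),("flTop",274,229,-31)]: print(n,tool_at(d5,u,v,y))
```

```text
thumb [ 1.2 -8.  89.1]
thumbtop [  1.2 -15.   89.6]
flTop [  1.2 -17.5  27.9]
barE [  0.7  -8.  -49.8]
thumb [  0.6 -21.   49.5]
flTop [  0.8 -31.   29.7]
```

View pics/w10a.png

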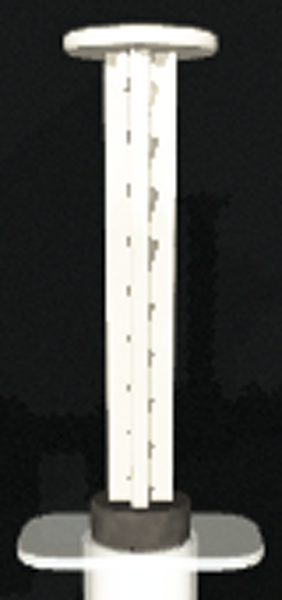

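View pics/w5a.png

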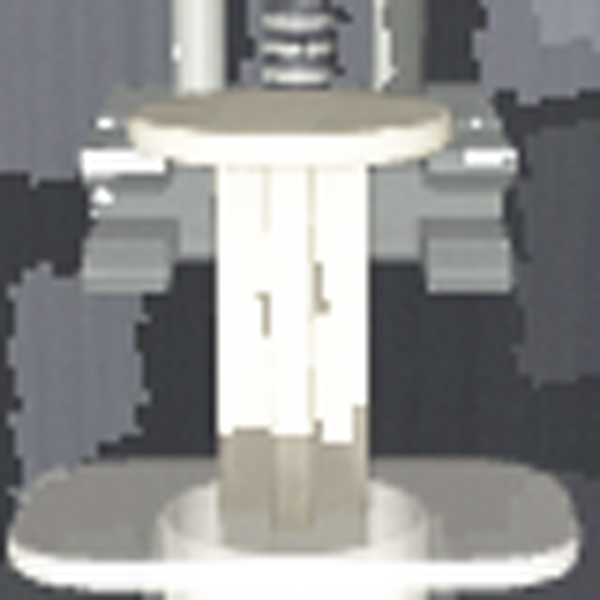

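```bash
cat >> h.py <<'E'
def tool_at(d,u,v,y):
    T=d["tool_from_camera"];ray=T[:3,:3]@np.linalg.inv(d["mtx"])@[u,v,1];o=T[:3,3]
    return ((o+ray*(y/1000-o[1])/ray[1])*1000).round(1)
E
python3 - <<'E'
from h import *
d=dict(np.load("pics/w10.npz"));d5=dict(np.load("pics/w5.npz"));d3=dict(np.load("pics/w3.npz"))
print("filled fl top",tool_at(d,275,70+564/3.53,-17.5),"bottom of face?")
print("spent fl top",tool_at(d5,274,160+567/7.5,-31))
# slot geometry in w5 and w3 : front cheek flared top
print("w1 fl", wr(dict(np.load('pics/w1.npz')),277.2,160+133/5.45,.11))
print("w3 fl", wr(d3,269,190+252/5.45,.11))
E
```

```text
filled fl top [  1.2 -17.5  24.1] bottom of face?
spent fl top [  0.8 -31.   26.8]
w1 fl [ 0.54083456 -0.08389958  0.11      ]
w3 fl [ 0.54064322 -0.08305659  0.11      ]
```

Run:
```python
from h import *
plan([.5353,-.1057,.17],78.7,11)
```

```text
[-5.1, 1.8, -35.7, 0.0, 0.048, -0.0],[-3.4, 1.8, -35.9, 0.0, 0.048, -0.0],[-1.7, 1.8, -36.0, 0.0, 0.048, -0.0],[0.0, 1.8, -36.1, 0.0, 0.048, -0.0],[1.8, 1.8, -36.0, 0.0, 0.048, -0.0],[3.5, 1.8, -35.9, 0.0, 0.048, -0.0],[5.2, 1.8, -35.7, 0.0, 0.048, -0.0],[6.9, 1.8, -35.4, 0.0, 0.048, -0.0],[8.6, 1.8, -35.0, 0.0, 0.048, -0.0],[10.2, 1.8, -34.6, 0.0, 0.048, -0.0],[11.9, 1.8, -34.1, 0.0, 0.048, -0.0],
dist/row 36.1
```

```bash
python3 -m inch '[[-5.1,1.8,-35.7,0,0.048,0],[-3.4,1.8,-35.9,0,0.048,0],[-1.7,1.8,-36,0,0.048,0],[0,1.8,-36,0,0.048,0],[1.8,1.8,-36,0,0.048,0],[3.5,1.8,-35.9,0,0.048,0],[5.2,1.8,-35.7,0,0.048,0],[6.9,1.8,-35.4,0,0.048,0],[8.6,1.8,-35,0,0.048,0],[10.2,1.8,-34.6,0,0.048,0],[11.9,1.8,-34,0,0.048,0]]'; python3 -m inch '[[0,0,0,0,0,0],[0,0,0,0,0,0],[0,0,0,0,0,0],[0,0,0,0,0,0]]'
python3 - <<'E'
from h import *
t,Rm=pose();print(t,Rm.round(3))
d=r.snapshot("wrist");np.savez("pics/w11.npz",t=t,Rm=Rm,**d);cv2.imwrite("pics/w11.png",d["img"][:,:,::-1])
plan([.5353,-.1057,.17],78.7,1)
E
```

```text
clock: 12.28
tool_pos: [0.5344, -0.1061, 0.1686]
eef_rot: [0.704, -0.073, 0.069, -0.703]
contact_force: [1.4, -0.2, 0.0]
opening: 0.174
clock: 12.62
tool_pos: [0.5352, -0.1022, 0.1699]
eef_rot: [-0.704, 0.07, -0.068, 0.704]
contact_force: [1.0, 0.7, -0.5]
opening: 0.176
[ 0.53516573 -0.10220262  0.16993546] [[ 0.981 -0.003  0.194]
 [-0.194  0.001  0.981]
 [-0.004 -1.     0.   ]]
[0.6, 0.2, -3.5, -0.0, 0.002, -0.003],
dist/row 3.5
```

View pics/w11.png

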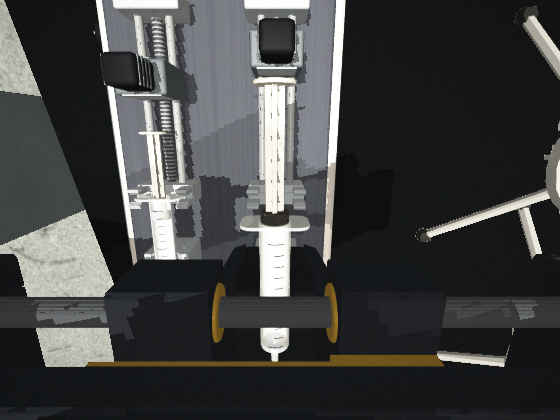

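Run:
```python
from h import *
d=dict(np.load("pics/w11.npz"));im=d["img"][:,:,::-1]
cv2.imwrite("pics/w11z.png",cv2.resize(im[160:240,235:315],(600,600),interpolation=cv2.INTER_CUBIC))
d=dict(np.load("pics/w1.npz"));im=d["img"][:,:,::-1]
cv2.imwrite("pics/w1zz.png",cv2.resize(im[165:205,250:306],(800,571),interpolation=cv2.INTER_CUBIC))
```

```text
(no output)
```

View pics/w11z.png

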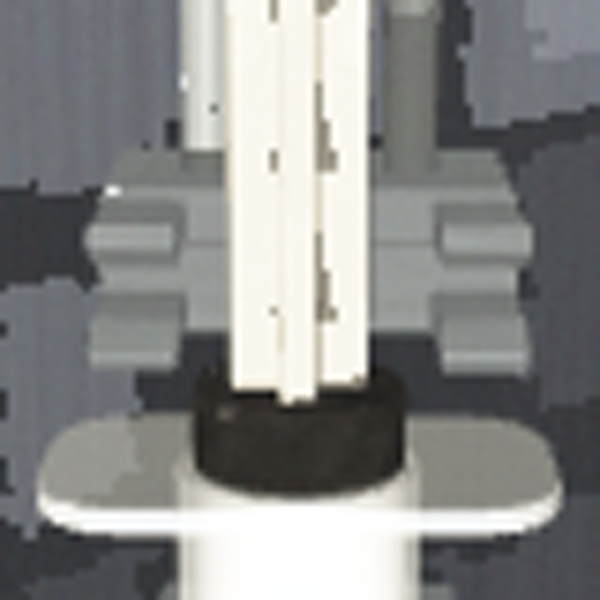

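View pics/w1zz.png

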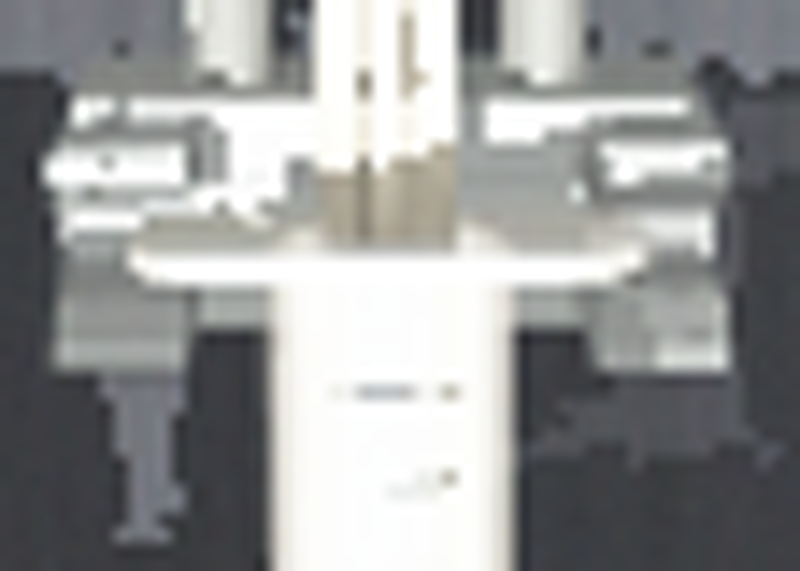

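Run:
```python
from h import *
d=dict(np.load("pics/w11.npz"))
uy=np.array([np.cos(np.radians(78.7)),np.sin(np.radians(78.7)),0]);ux=np.array([uy[1],-uy[0],0])
def pr(n,p): print(n,p.round(4),"x",round(p@ux*1000,1),"y",round(p@uy*1000,1))
V=lambda r:160+(r+.5)/7.5-.5; U=lambda c:235+(c+.5)/7.5-.5
for row in (220,258,290,320,370): pr(row,wr(d,277,V(row),.106))
pr("L",wr(d,U(88),V(240),.106));pr("R",wr(d,U(531),V(240),.106))
pr("Lf",wr(d,U(90),V(350),.106));pr("Rf",wr(d,U(527),V(350),.106))
pr("flL",wr(d,U(40),V(500),.1775));pr("flR",wr(d,U(560),V(500),.1775))
pr("flTop",wr(d,U(300),V(522),.1875));pr("tcp",d["t"])
pr("thumb",wr(d,275,82,.1775))
```

```text
220 [ 0.5432 -0.0754  0.106 ] x 547.4 y 32.4
258 [ 0.5424 -0.0792  0.106 ] x 547.4 y 28.7
290 [ 0.5418 -0.0823  0.106 ] x 547.4 y 25.5
320 [ 0.5412 -0.0853  0.106 ] x 547.5 y 22.4
370 [ 0.5403 -0.0903  0.106 ] x 547.5 y 17.3
L [ 0.5207 -0.073   0.106 ] x 524.9 y 30.4
R [ 0.5631 -0.0814  0.106 ] x 568.2 y 30.5
Lf [ 0.5185 -0.0839  0.106 ] x 524.9 y 19.3
Rf [ 0.5609 -0.0923  0.106 ] x 568.1 y 19.4
flL [ 0.5237 -0.0765  0.1775] x 528.5 y 27.6
flR [ 0.5577 -0.0832  0.1775] x 563.2 y 27.7
flTop [ 0.5411 -0.0779  0.1875] x 545.9 y 29.6
tcp [ 0.5352 -0.1022  0.1699] x 544.8 y 4.6
thumb [ 0.5538 -0.0145  0.1775] x 545.9 y 94.3
```

```bash
python3 -m inch '[[0.7,10,-3.8,0,0.002,-0.003],[0,20,0,0,0,0],[0,20,0,0,0,0],[0,5,0,0,0,0],[0,0,0,0,0,0],[0,0,0,0,0,0],[0,0,0,0,0,0]]'
python3 - <<'E'
from h import *
t,Rm=pose();print(t,Rm.round(3))
d=r.snapshot("wrist");np.savez("pics/w12.npz",t=t,Rm=Rm,**d)
cv2.imwrite("pics/w12.png",d["img"][:,:,::-1])
cv2.imwrite("pics/w12z.png",cv2.resize(d["img"][170:250,225:325,::-1],(750,600),interpolation=cv2.INTER_CUBIC))
uy=np.array([np.cos(np.radians(78.7)),np.sin(np.radians(78.7)),0]);ux=np.array([uy[1],-uy[0],0])
print(t@ux*1000,t@uy*1000)
E
```

```text
clock: 13.25
tool_pos: [0.5365, -0.1077, 0.1167]
eef_rot: [0.704, -0.07, 0.072, -0.703]
contact_force: [-0.1, 0.2, -1.0]
opening: 0.182
[ 0.53653644 -0.10770369  0.11671524] [[ 0.98   0.003  0.199]
 [-0.199 -0.001  0.98 ]
 [ 0.003 -1.    -0.   ]]
547.2396157824693 -0.4835689772901863
```

View pics/w12z.png

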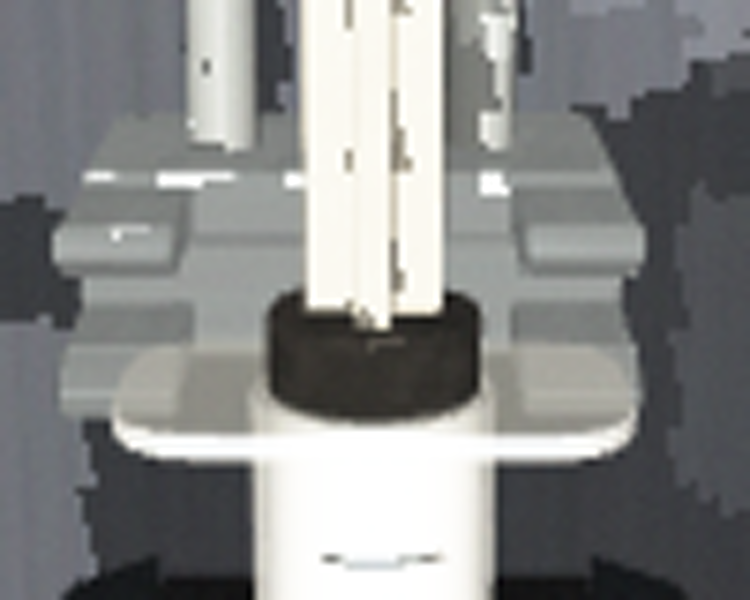

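Run:
```python
from h import *
d=dict(np.load("pics/w12.npz"))
uy=np.array([np.cos(np.radians(78.7)),np.sin(np.radians(78.7)),0]);ux=np.array([uy[1],-uy[0],0])
def pr(n,p): print(n,"x",round(p@ux*1000,1),"y",round(p@uy*1000,1))
V=lambda r:170+(r+.5)/7.5-.5; U=lambda c:225+(c+.5)/7.5-.5
for row in (225,272,302,345,412): pr(row,wr(d,274,V(row),.106))
pr("hl",wr(d,U(55),V(245),.106));pr("hr",wr(d,U(645),V(245),.106))
pr("fl bottom",wr(d,U(375),V(348),.114));pr("fl top",wr(d,U(375),V(445),.134))
pr("flL",wr(d,U(115),V(410),.124));pr("flR",wr(d,U(635),V(410),.124))
```

```text
225 x 548.1 y 31.9
272 x 548.1 y 28.3
302 x 548.1 y 26.0
345 x 548.1 y 22.7
412 x 548.1 y 17.5
hl x 524.9 y 30.5
hr x 568.3 y 30.3
fl bottom x 548.4 y 24.9
fl top x 548.3 y 24.5
flL x 531.0 y 23.6
flR x 565.7 y 23.5
```

```bash
python3 -m inch '[[-1.7,0,0.6,0,0,0.002],[0,5,0,0,0,0],[0,0,0,0,0,0],[0,0,0,0,0,0],[0,0,0,0,0,0]]'
python3 - <<'E'
from h import *
t,Rm=pose();print(t,Rm.round(3))
uy=np.array([np.cos(np.radians(78.7)),np.sin(np.radians(78.7)),0]);ux=np.array([uy[1],-uy[0],0])
print(t@ux*1000,t@uy*1000)
d=r.snapshot("wrist");np.savez("pics/w13.npz",t=t,Rm=Rm,**d)
cv2.imwrite("pics/w13z.png",cv2.resize(d["img"][170:250,225:325,::-1],(750,600),interpolation=cv2.INTER_CUBIC))
E
```

```text
clock: 13.72
tool_pos: [0.5342, -0.1074, 0.1107]
eef_rot: [0.704, -0.071, 0.071, -0.703]
contact_force: [0.6, -0.5, -0.6]
opening: 0.173
[ 0.53421157 -0.10743469  0.11072636] [[ 0.98  -0.001  0.2  ]
 [-0.2   -0.001  0.98 ]
 [-0.    -1.    -0.001]]
544.9071083750617 -0.6753383696180472
```

View pics/w13z.png

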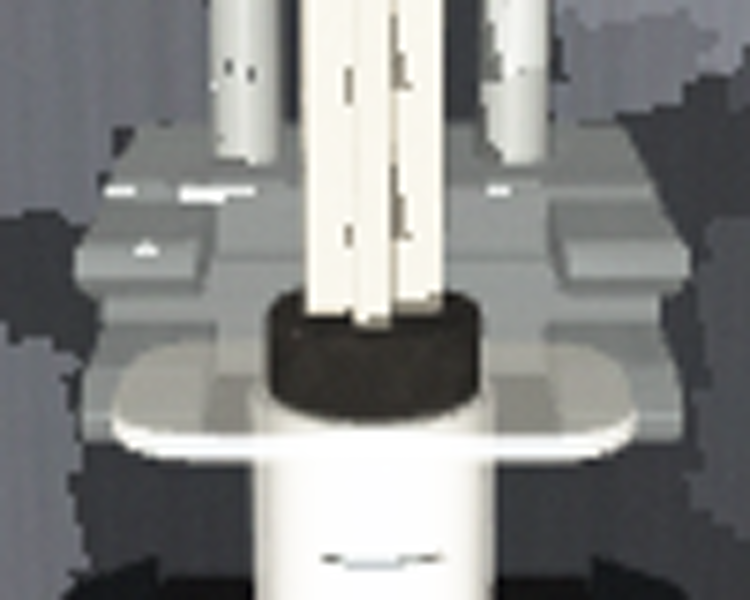

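```bash
python3 -m inch '[[0.6,0,1.1,0,0,0],[0,2,0,0,0,0],[0,0,0,0,0,0],[0,0,0,0,0,0]]'
python3 - <<'E'
from h import *
t,Rm=pose();print(t)
uy=np.array([np.cos(np.radians(78.7)),np.sin(np.radians(78.7)),0]);ux=np.array([uy[1],-uy[0],0])
print(t@ux*1000,t@uy*1000)
d=r.snapshot("wrist");np.savez("pics/w14.npz",t=t,Rm=Rm,**d)
cv2.imwrite("pics/w14z.png",cv2.resize(d["img"][170:250,225:325,::-1],(750,600),interpolation=cv2.INTER_CUBIC))
E
```

```text
clock: 14.1
tool_pos: [0.535, -0.1064, 0.1086]
eef_rot: [0.704, -0.071, 0.071, -0.703]
contact_force: [-0.4, 0.0, -0.8]
opening: 0.176
[ 0.53495405 -0.10637511  0.10860129]
545.4275756289807 0.5091900741140606
```

View pics/w14z.png

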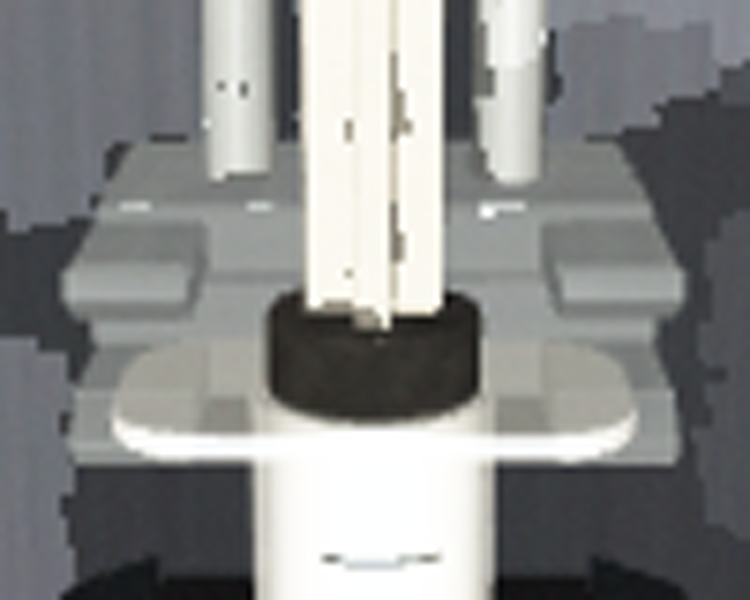

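Aligned: the flange's lower edge (row 345) lies midway between the cheek lips (rows 310–385). Lowering.

```bash
python3 -m inch '[[0,4,0,0,0,0],[0,4,0,0,0,0],[0,0,0,0,0,0],[0,0,0,0,0,0]]'; python3 -m inch '[[0,3.5,0,0,0,0],[0,3.5,0,0,0,0],[0,0,0,0,0,0],[0,0,0,0,0,0]]'
python3 - <<'E'
from h import *
t,Rm=pose();print(t)
uy=np.array([np.cos(np.radians(78.7)),np.sin(np.radians(78.7)),0]);ux=np.array([uy[1],-uy[0],0])
print(t@ux*1000,t@uy*1000)
d=r.snapshot("wrist");np.savez("pics/w15.npz",t=t,Rm=Rm,**d)
cv2.imwrite("pics/w15.png",d["img"][:,:,::-1])
cv2.imwrite("pics/w15z.png",cv2.resize(d["img"][170:250,225:325,::-1],(750,600),interpolation=cv2.INTER_CUBIC))
E
```

```text
clock: 14.48
tool_pos: [0.5347, -0.1064, 0.1003]
eef_rot: [0.704, -0.071, 0.07, -0.703]
contact_force: [-0.3, 0.9, -0.8]
opening: 0.177
clock: 14.82
tool_pos: [0.5351, -0.1065, 0.0937]
eef_rot: [0.704, -0.071, 0.071, -0.703]
contact_force: [-0.0, -0.3, 1.5]
opening: 0.179
[ 0.53508086 -0.1064505   0.09366713]
545.5666959179547 0.4601051752072289
```

View pics/w15z.png

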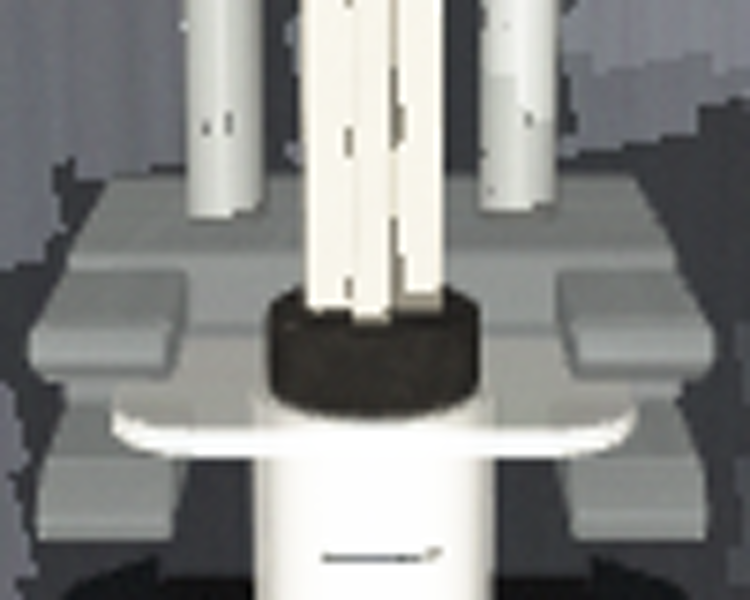

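The flange is now between the cheeks. I'll press the last bit and release.

```bash
python3 -m inch '[[0,1.5,0,0,0,0],[0,0,0,0,0,0],[0,0,0,0,0,0]]'; python3 -m inch '[[0,0,0,0,0,0],[0,0,0,0,0,0],[0,0,0,0,0,0],[0,0,0,0,0,0]]' 40; python3 -m inch '[[0,-15,0,0,0,0],[0,-35,0,0,0,0],[0,-40,0,0,0,0],[0,0,0,0,0,0],[0,0,0,0,0,0],[0,0,0,0,0,0]]';python3 - <<'E'
from h import *
t,Rm=pose();print(t)
d=r.snapshot("wrist");np.savez("pics/w16.npz",t=t,Rm=Rm,**d)
cv2.imwrite("pics/w16.png",d["img"][:,:,::-1])
cv2.imwrite("pics/w16z.png",cv2.resize(d["img"][60:260,220:320,::-1],(300,600),interpolation=cv2.INTER_CUBIC))
E
```

```text
clock: 15.12
tool_pos: [0.5352, -0.1064, 0.0931]
eef_rot: [0.704, -0.071, 0.071, -0.703]
contact_force: [-1.4, 0.4, 8.3]
opening: 0.177
clock: 15.45
tool_pos: [0.5349, -0.1064, 0.092]
eef_rot: [0.704, -0.071, 0.071, -0.703]
contact_force: [0.7, 0.3, -0.3]
opening: 0.447
clock: 15.95
tool_pos: [0.5346, -0.1066, 0.1819]
eef_rot: [0.704, -0.071, 0.071, -0.703]
contact_force: [-0.0, -1.0, -0.8]
opening: 0.455
[ 0.53464441 -0.10656178  0.18191382]
```

View pics/w16.png

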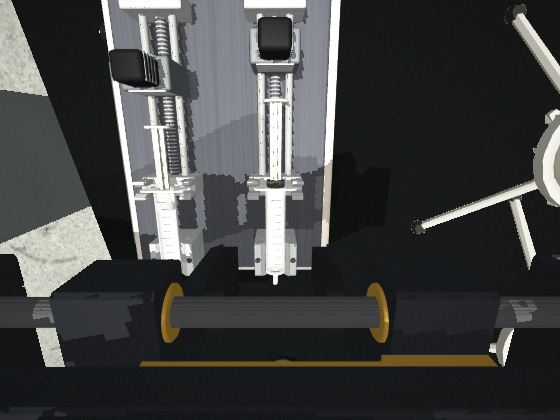

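View pics/w16z.png

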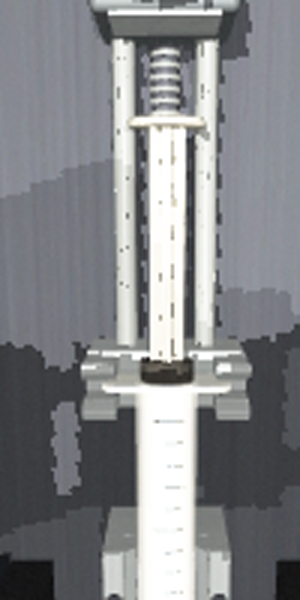

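Seated and released. The press gave 8 N from the floor at the expected height, and the flange sits between the cheeks. Next I'll measure the plunger-to-face gap.

Run:
```python
from h import *
d=dict(np.load("pics/w16.npz"))
cv2.imwrite("pics/w16y.png",cv2.resize(d["img"][10:115,245:305,::-1],(343,600),interpolation=cv2.INTER_CUBIC))
```

```text
(no output)
```

View pics/w16y.png

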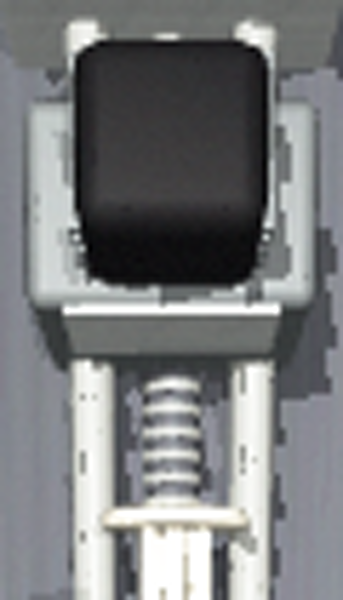

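Run:
```python
from h import *
d=dict(np.load("pics/w16.npz"))
uy=np.array([np.cos(np.radians(78.7)),np.sin(np.radians(78.7)),0]);ux=np.array([uy[1],-uy[0],0])
def pr(n,p): print(n,p.round(4),"x",round(p@ux*1000,1),"y",round(p@uy*1000,1))
V=lambda r:10+(r+.5)/5.714-.5; U=lambda c:245+(c+.5)/5.714-.5
pr("face",wr(d,U(172),V(306),.113));pr("thumb",wr(d,U(175),V(507),.109));pr("tab front top",wr(d,U(172),V(208),.139));pr("tab rear",wr(d,U(172),V(42),.139));pr("tab mid",wr(d,U(172),V(125),.139))
pr("flange",wr(d,275,60+388/3,.11))
t=.0;plan(list(uy*.1245+ux*.5462+[0,0,.17]),78.7,4);plan(list(uy*.1245+ux*.5462+[0,0,.119]),78.7,1)
```

```text
face [0.5581 0.0032 0.113 ] x 546.7 y 112.5
thumb [ 0.5542 -0.0181  0.109 ] x 547.0 y 90.8
tab front top [0.5589 0.007  0.139 ] x 546.7 y 116.4
tab rear [0.5618 0.0215 0.139 ] x 546.7 y 131.1
tab mid [0.5604 0.0143 0.139 ] x 546.7 y 123.8
flange [ 0.5411 -0.0816  0.11  ] x 546.6 y 26.0
[0.3, 2.8, 31.1, 0.0, -0.001, -0.001],[0.3, 2.8, 31.1, 0.0, -0.001, -0.001],[0.3, 2.8, 31.1, 0.0, -0.001, -0.001],[0.3, 2.8, 31.1, 0.0, -0.001, -0.001],
dist/row 31.2
[1.2, 62.1, 124.4, 0.001, -0.004, -0.002],
dist/row 139.0
```

```bash
python3 -m inch '[[0,0,31,0,-0.001,0],[0,0,31,0,-0.001,0],[0,3,31,0,-0.001,0],[0,20,31,0,-0.001,0],[0,30,0,0,0,0],[0,9,0,0,0,0],[0,0,0,0,0,0],[0,0,0,0,0,0],[0,0,0,0,0,0]]' 50
python3 - <<'E'
from h import *
t,Rm=pose();uy=np.array([np.cos(np.radians(78.7)),np.sin(np.radians(78.7)),0]);ux=np.array([uy[1],-uy[0],0])
print(t,t@ux*1000,t@uy*1000)
E
```

```text
clock: 16.75
tool_pos: [0.5599, 0.0136, 0.1206]
eef_rot: [0.704, -0.07, 0.07, -0.703]
contact_force: [0.4, 0.6, 0.5]
opening: 0.564
[0.55987501 0.01357308 0.12064644] 546.3620508526517 123.01530798049045
```

Grip the tab and move 17 mm forward first.

```bash
python3 -m inch '[[-0.5,0,0,0,0,0],[0,0,0,0,0,0],[0,0,0,0,0,0],[0,0,0,0,0,0]]' 10 15; python3 -m inch '[[0,0,0,0,0,0],[0,0,0,0,0,0]]'; python3 -m inch '[[0,0,-5,0,0,0],[0,0,-6,0,0,0],[0,0,-4,0,0,0],[0,0,-2,0,0,0],[0,0,0,0,0,0],[0,0,0,0,0,0],[0,0,0,0,0,0]]'
python3 - <<'E'
from h import *
t,Rm=pose();uy=np.array([np.cos(np.radians(78.7)),np.sin(np.radians(78.7)),0]);ux=np.array([uy[1],-uy[0],0])
print(t,t@ux*1000,t@uy*1000)
E
```

```text
clock: 17.08
tool_pos: [0.5595, 0.0149, 0.1208]
eef_rot: [0.704, -0.07, 0.07, -0.703]
contact_force: [0.8, 0.0, 1.1]
opening: 0.291
clock: 17.25
tool_pos: [0.5595, 0.015, 0.1205]
eef_rot: [0.704, -0.07, 0.07, -0.703]
contact_force: [-0.1, -1.0, 2.9]
opening: 0.226
clock: 17.83
tool_pos: [0.5559, -0.0027, 0.1205]
eef_rot: [0.704, -0.07, 0.07, -0.703]
contact_force: [-0.3, -0.0, 4.8]
opening: 0.225
[ 0.55592767 -0.00265552  0.12053716] 545.6711602867845 106.32784119387401
```

```bash
python3 -m inch '[[0,0,0,0,0,0],[0,0,0,0,0,0],[0,0,0,0,0,0],[0,-25,0,0,0,0],[0,-15,-20,0,0,0],[0,0,-35,0,0,0],[0,0,-30,0,0,0],[0,0,0,0,0,0],[0,0,0,0,0,0],[0,0,0,0,0,0]]' 50
python3 - <<'E'
from h import *
t,Rm=pose();uy=np.array([np.cos(np.radians(78.7)),np.sin(np.radians(78.7)),0]);ux=np.array([uy[1],-uy[0],0])
print(t,t@ux*1000,t@uy*1000)
d=r.snapshot("wrist");np.savez("pics/w17.npz",t=t,Rm=Rm,**d);cv2.imwrite("pics/w17.png",d["img"][:,:,::-1])
cv2.imwrite("pics/w17z.png",cv2.resize(d["img"][60:160,240:310,::-1],(420,600),interpolation=cv2.INTER_CUBIC))
E
```

```text
clock: 18.67
tool_pos: [0.5391, -0.0842, 0.16]
eef_rot: [-0.704, 0.07, -0.069, 0.704]
contact_force: [-0.4, 0.2, 0.7]
opening: 0.571
[ 0.53910678 -0.08422495  0.16004817] 545.1595695136286 23.043672489800883
```

View pics/w17.png

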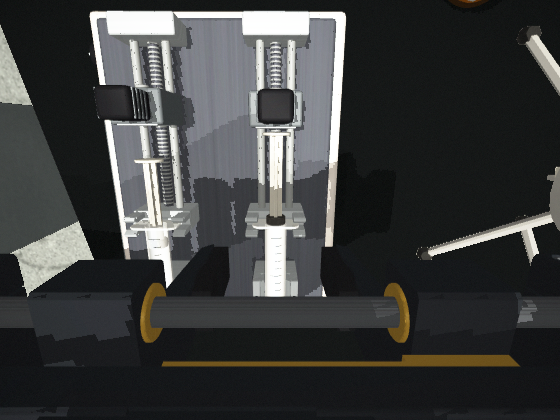

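View pics/w17z.png

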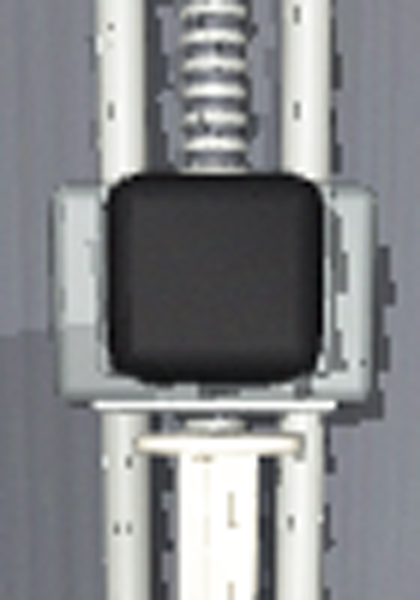

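Run:
```python
from h import *
d=dict(np.load("pics/w17.npz"))
uy=np.array([np.cos(np.radians(78.7)),np.sin(np.radians(78.7)),0]);ux=np.array([uy[1],-uy[0],0])
def pr(n,p): print(n,p.round(4),"x",round(p@ux*1000,1),"y",round(p@uy*1000,1))
V=lambda r:60+(r+.5)/6-.5
for r_ in (403,406,410): pr("face",wr(d,276,V(r_),.113))
for r_ in (429,433,437): pr("thumb",wr(d,276,V(r_),.109))
g=d["img"][100:150,:,:].mean(2)
print(g[24:40,270:272].mean(1).round(), g[24:40,262:266].mean(1).round())
pr("tab",wr(d,276,V(277),.139))
```

```text
face [ 0.5549 -0.0147  0.113 ] x 547.1 y 94.3
face [ 0.5549 -0.015   0.113 ] x 547.1 y 94.0
face [ 0.5548 -0.0154  0.113 ] x 547.1 y 93.6
thumb [ 0.5544 -0.0174  0.109 ] x 547.1 y 91.6
thumb [ 0.5543 -0.0178  0.109 ] x 547.1 y 91.2
thumb [ 0.5543 -0.0182  0.109 ] x 547.1 y 90.8
[154. 165. 169. 254. 132.  67. 136. 144. 184. 254. 252. 245. 253. 253.
 254. 254.] [149. 141. 144. 247. 135. 144. 144. 146. 169. 212. 213. 155. 146. 147.
 146. 147.]
tab [ 0.5569 -0.0042  0.139 ] x 546.9 y 105.0
```

```bash
python3 -m inch '[[0,0,30,0,0,0],[0,0,35,0,0,0],[0.4,15,18,0,0,0],[0,24,0,0,0,0],[0,0,0,0,0,0],[0,0,0,0,0,0],[0,0,0,0,0,0]]';python3 -m inch '[[0,0,0,0,0,0],[0,0,0,0,0,0],[0,0,0,0,0,0],[0,0,0,0,0,0],[0,0,0,0,0,0],[0,0,0,0,0,0]]' 10 15
python3 - <<'E'
from h import *
t,Rm=pose();uy=np.array([np.cos(np.radians(78.7)),np.sin(np.radians(78.7)),0]);ux=np.array([uy[1],-uy[0],0])
print(t,t@ux*1000,t@uy*1000)
E
```

```text
clock: 19.3
tool_pos: [0.5559, -0.0036, 0.1216]
eef_rot: [0.704, -0.07, 0.069, -0.703]
contact_force: [0.7, -0.2, 0.1]
opening: 0.566
clock: 19.8
tool_pos: [0.5557, -0.0037, 0.1215]
eef_rot: [0.704, -0.07, 0.07, -0.703]
contact_force: [-1.1, 0.3, 4.2]
opening: 0.226
[ 0.55570855 -0.00370475  0.12154171] 545.6618814269209 105.25601156586175
```

```bash
python3 -m inch '[[0,0,-1.5,0,0,0],[0,0,-1.5,0,0,0],[0,0,0,0,0,0],[0,0,0,0,0,0],[0,0,0,0,0,0]]'
python3 - <<'E'
from h import *
t,Rm=pose();uy=np.array([np.cos(np.radians(78.7)),np.sin(np.radians(78.7)),0]);ux=np.array([uy[1],-uy[0],0])
print(t,t@ux*1000,t@uy*1000)
E
```

```text
clock: 20.22
tool_pos: [0.5553, -0.0061, 0.1215]
eef_rot: [0.704, -0.07, 0.069, -0.704]
contact_force: [-2.1, 1.5, 5.7]
opening: 0.224
[ 0.55525626 -0.00613598  0.12151737] 545.6947473783875 102.78328655129539
```

Moved 2.5 mm. Release and look again.

```bash
python3 -m inch '[[0,0,0,0,0,0],[0,0,0,0,0,0],[0,0,0,0,0,0],[0,-25,0,0,0,0],[0,-15,-20,0,0,0],[0,0,-35,0,0,0],[0,0,-30,0,0,0],[0,0,0,0,0,0],[0,0,0,0,0,0],[0,0,0,0,0,0]]' 50
python3 - <<'E'
from h import *
t,Rm=pose();uy=np.array([np.cos(np.radians(78.7)),np.sin(np.radians(78.7)),0]);ux=np.array([uy[1],-uy[0],0])
print(t,t@ux*1000,t@uy*1000)
d=r.snapshot("wrist");np.savez("pics/w18.npz",t=t,Rm=Rm,**d);cv2.imwrite("pics/w18.png",d["img"][:,:,::-1])
cv2.imwrite("pics/w18z.png",cv2.resize(d["img"][60:160,240:310,::-1],(420,600),interpolation=cv2.INTER_CUBIC))
cv2.imwrite("pics/w18y.png",cv2.resize(d["img"][190:250,235:315,::-1],(800,600),interpolation=cv2.INTER_CUBIC))
def pr(n,p): print(n,p.round(4),"x",round(p@ux*1000,1),"y",round(p@uy*1000,1))
g=d["img"].mean(2)
print([(v,int(g[v,270:272].mean()),int(g[v,262:266].mean())) for v in range(124,142)])
for v in range(124,140,2): print(v,round(wr(d,276,v,.113)@uy*1000,1),round(wr(d,276,v,.109)@uy*1000,1))
E
```

```text
clock: 21.05
tool_pos: [0.5387, -0.0893, 0.1611]
eef_rot: [-0.704, 0.07, -0.069, 0.704]
contact_force: [1.3, -0.9, -0.3]
opening: 0.568
[ 0.53874188 -0.08925923  0.16109462] 545.7881903964042 18.035485500384766
[(124, 144, 123), (125, 239, 228), (126, 254, 227), (127, 228, 164), (128, 223, 110), (129, 230, 110), (130, 252, 110), (131, 253, 111), (132, 253, 112), (133, 253, 119), (134, 254, 119), (135, 254, 115), (136, 254, 112), (137, 254, 113), (138, 254, 112), (139, 254, 113), (140, 254, 113), (141, 254, 114)]Traceback (most recent call last):
  File "<stdin>", line 10, in <module>
  File "h.py", line 28, in wr
    T=np.eye(4);T[:3,:3]=d["Rm"];T[:3,3]=d["t"]
                         ~^^^^^^
KeyError: 'Rm'
```

View pics/w18z.png

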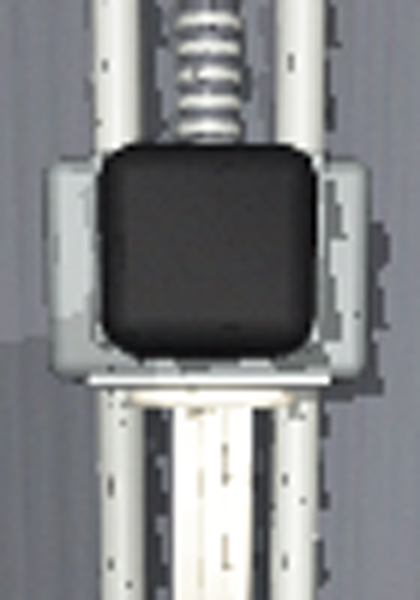

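View pics/w18y.png

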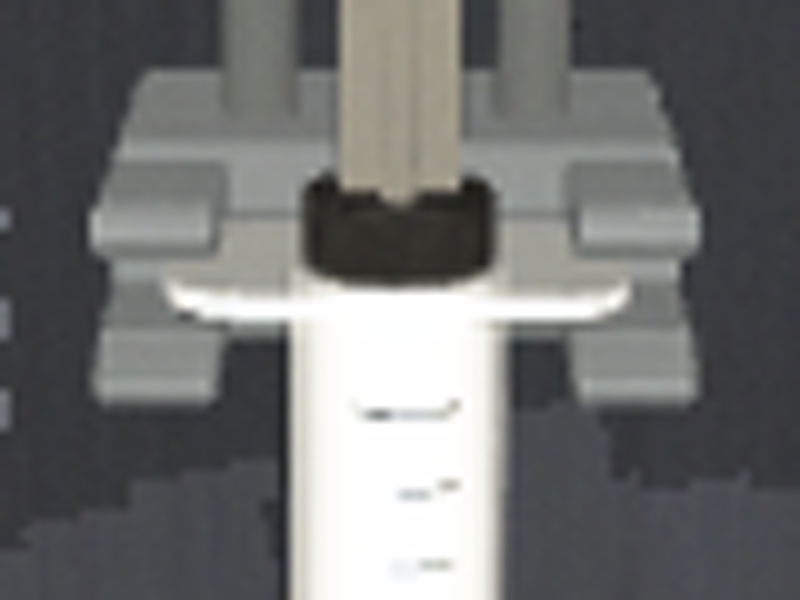

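The face edge (row about 124) now meets the plunger disc (row 125), and the flange is down between the cheeks. Last, I'll raise the tool, compute the thumb position, and look from above.

```bash
python3 -m inch '[[0,-30,-10,0,0,0],[0,-40,-30,0,0,0],[0,-20,-30,0,0,0],[0,0,0,0,0,0],[0,0,0,0,0,0],[0,0,0,0,0,0]]'
python3 - <<'E'
from h import *
uy=np.array([np.cos(np.radians(78.7)),np.sin(np.radians(78.7)),0])
d=dict(np.load("pics/w18.npz"))
print("thumb",wr(d,276,124.7,.109)@uy*1000,"face",wr(d,276,124,.113)@uy*1000,"flange",wr(d,275,190+300/10,.11)@uy*1000)
d=r.snapshot("top");cv2.imwrite("pics/t19.png",cv2.resize(d["img"][150:300,150:390,::-1],(800,500),interpolation=cv2.INTER_CUBIC))
d=r.snapshot("wrist");cv2.imwrite("pics/w19.png",d["img"][:,:,::-1]);print(pose()[0])
d=r.snapshot("scene");cv2.imwrite("pics/s19.png",d["img"][:,:,::-1])
E
```

```text
clock: 21.6
tool_pos: [0.5261, -0.1517, 0.2443]
eef_rot: [-0.704, 0.069, -0.069, 0.704]
contact_force: [-0.4, -0.1, -0.5]
opening: 0.569
thumb 90.61166648231244 face 90.98001090977387 flange 26.038863306238547
[ 0.52583214 -0.15118735  0.24378257]
```

View pics/t19.png

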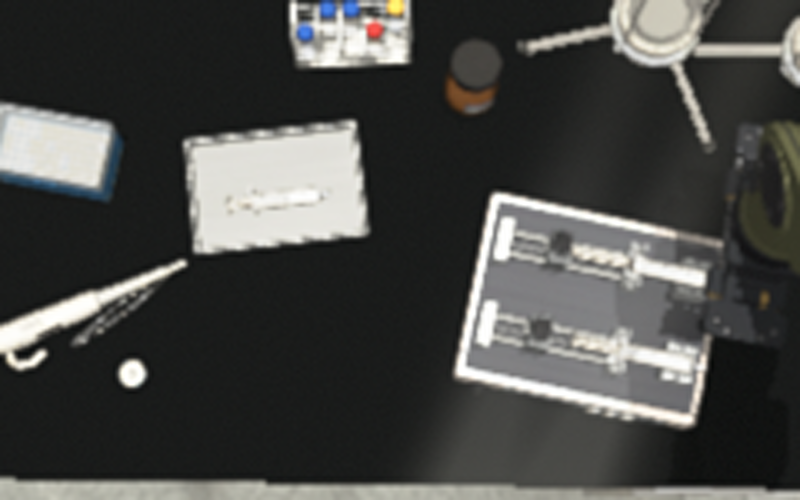

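View pics/w19.png

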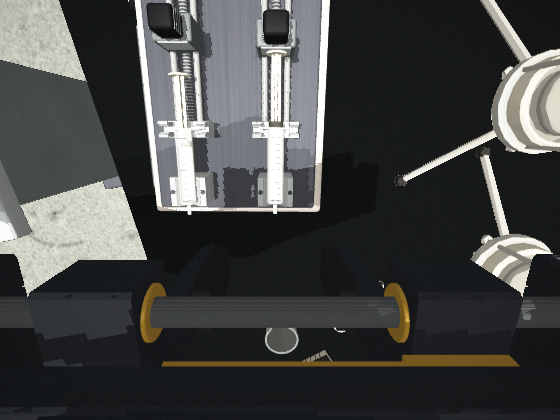

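The spent syringe lies flat in the tray at about (275,200) in the top view. Both channels hold straight, seated syringes, and the pusher meets the plunger. Handing in.

```bash
python3 -c "
from plant import r
print(r.finish_job())"
```

```text
the job is handed in; nothing more can be done
None
```

I handed the job in at about 22 s on the robot's clock, and as far as my checks could show, every part of it was done. No verdict came back.

**What I did:** The spent syringe was in channel 2.
- I drew that channel's pusher back about 31 mm.
- I lifted the spent syringe out and laid it in the steel tray.
- I seated the filled syringe in channel 2.
- I slid the pusher up to the plunger in two moves.

**What the last checks showed:**
- **Filled syringe:** the flange is down between the cheeks. Pressing on it gave about 8 N from the slot floor at the expected height. It looks straight in the channel.
- **Pusher:** its face measured about 0.4 mm from the plunger's end, so it is touching within measuring error. The plunger's end was at 90.6 mm, against 90.8–91.2 mm before contact, so the plunger was pushed in by about 0.5 mm at most.
- **Spent syringe:** it lies flat and wholly inside the tray. I released it about 10 mm above the floor, and it landed flat.
- **Surroundings:** in the last pictures the other channel and the bystanders in view looked undisturbed. I judged this by eye and did not measure it.

**What disagreed:** readings of the flange's position along the channel differed by about 1–1.5 mm. The last one put it 0.9 mm off my estimate of the slot's middle, which is within the 2.5 mm allowed and about what the camera calibration can resolve. Several arm moves landed a few millimetres off target (up to about 12 mm once), so I corrected them before gripping or lowering.

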